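# Clear, nest and bar the sorting tubs

### The job

Put away the sorting tubs: take the small cardboard boxes out of the biggest tub and put them in the carton, then nest all the loose tubs upright inside the biggest one in size order, each sitting down on the floor of the next bigger one. Finally lock the rack by sliding the rod through the eyelets of both gate posts, from either side, fully home with its handle up against the post; leave the other things on the table where they are.

Things in the scene. Friction and masses are not known exactly. Their poses are not given: they have to be found in the camera images.
- rack_floor (a point): rack fixed to the table: dark steel plate 230 x 200 mm with low fences (top 33 mm above the table) on three sides, holding the biggest tub; middle of the tub's place, on the plate's top, 6 mm above the table. The rack's -x side is its gate.
- gate_mid (a point): middle of the rack's gate, half-way between its two steel posts, on the common axis of their eyelets, along y, 50 mm above the table. Posts: 16 mm thick (y), 36 mm wide, 66 mm high, middles 52 mm either side, each with a square 18 x 18 mm eyelet right through. The biggest tub's wall passes 18 mm behind the axis.
- eye_left (a point): centre of the eyelet's outer mouth in the +y post, 60 mm from gate_mid
- eye_right (a point): centre of the eyelet's outer mouth in the -y post, 60 mm from gate_mid
- t0_mid (a point): the biggest tub, penned in the rack, light grey, no tab, wall 3, floor 5 mm, outer diameter 176 mm, 55 mm high; point on its axis at half height. A centred tub has about 12 mm to the next bigger one (7 mm behind a tab). Tabs may face any way; as they come they face different ways, and tabs of neighbouring sizes should not end up side by side (no room for a finger).
- t1_mid (a point): loose round open light grey plastic tub, straight wall 3 mm, flat floor 5 mm thick, outer diameter 144 mm, 58 mm high to the rim; point on its axis at half height, z up. At +x an upright tab continues the wall: 8 mm thick (radially), 30 mm wide, 36 mm above the rim, its middle 67.5 mm from the axis; to be pinched from above, closing along x. May be absent.
- t2_mid (a point): loose round open light grey plastic tub, straight wall 3 mm, flat floor 5 mm thick, outer diameter 112 mm, 55 mm high to the rim; point on its axis at half height, z up. At +x an upright tab continues the wall: 8 mm thick (radially), 30 mm wide, 36 mm above the rim, its middle 51.5 mm from the axis; to be pinched from above, closing along x. May be absent.
- t3_mid (a point): loose round open light grey plastic tub, straight wall 3 mm, flat floor 5 mm thick, outer diameter 82 mm, 52 mm high to the rim; point on its axis at half height, z up. At +x an upright tab continues the wall: 8 mm thick (radially), 30 mm wide, 36 mm above the rim, its middle 36.5 mm from the axis; to be pinched from above, closing along x. May be absent.
- t4_mid (a point): loose round open light grey plastic tub, straight wall 3 mm, flat floor 5 mm thick, outer diameter 52 mm, 49 mm high to the rim; point on its axis at half height, z up. At +x an upright tab continues the wall: 8 mm thick (radially), 24 mm wide, 36 mm above the rim, its middle 21.5 mm from the axis; to be pinched from above, closing along x. May be absent.
- s1_mid (a point): small closed cardboard box, 56 mm long (x), 38 mm wide (y), 45 mm high, 80 g, lying in the biggest tub at the start; its centre
- s2_mid (a point): small closed cardboard box, 56 mm long (x), 38 mm wide (y), 45 mm high, 80 g, lying in the biggest tub at the start; its centre
- carton_in (a point): open cardboard carton, fixed, outside 170 (x) x 150 (y) x 60 mm high, walls and floor 4 mm, flaps folded out and down on its far and right sides; centre of its inner floor
- rod_handle (a point): locking rod: black block handle 34 mm square and 50 mm long (y), with an aluminium shaft 10 mm in diameter and 150 mm long sticking out of the middle of its +y end, along y; lies on the table at the start; 150 g, balanced about 12 mm from this point towards the shaft. Centre of the handle
- rod_shoulder (a point): the rod: where the shaft leaves the handle's end face, 25 mm from rod_handle
- rod_midshaft (a point): the rod: a point on the shaft's axis, 100 mm from rod_handle (75 mm from the shoulder); y runs along the shaft to its tip
- rod_tip (a point): the rod: free end of the shaft, 175 mm from rod_handle
- tape: not part of the job: clear tape roll, 100 mm across; centre of its underside as built
- marker: not part of the job: black marker pen, 146 mm long; centre of its underside as built
- pads: not part of the job: loose block of paper pads, 100 x 140 x 60 mm, behind the rack; centre of its underside as built
- can: not part of the job: can, 60 mm across, 90 mm high; centre of its underside as built
- tensioner: not part of the job: green strap tensioner with black lever, 160 mm long; centre of its underside as built
- wrench: not part of the job: steel wrench; centre of its underside as built
Not all that is in view belongs to the job. Leave any blue look-alike of the part that bears t4_mid alone. What is shaped like the part that bears t1_mid but purple is not meant.

How it is judged:
On the way, in this order (a step that is already met when the one before it is completed fails the run):
1. the small boxes are in the carton (x of s1_mid in the frame of carton_in between -0.08 and 0.08 m and y of s1_mid in the frame of carton_in between -0.07 and 0.07 m and z of each of s1_mid, s2_mid in the frame of carton_in below 0.045 m and x of s2_mid in the frame of carton_in between -0.08 and 0.08 m and y of s2_mid in the frame of carton_in between -0.07 and 0.07 m), for 0.2 s.
2. all the tubs are nested in the biggest one (z of t1_mid in the frame of t0_mid below 0.0105 m and angle between each of t1_mid, t2_mid, t3_mid, t4_mid's own z axis and vertical below 0.12 rad and horizontal distance between t1_mid and t0_mid below 0.019 m and z of t2_mid in the frame of t0_mid below 0.014 m and horizontal distance between t2_mid and t0_mid below 0.035 m and horizontal distance between t2_mid and t1_mid below 0.019 m and z of t3_mid in the frame of t0_mid below 0.0175 m and horizontal distance between t3_mid and t0_mid below 0.051 m and horizontal distance between t3_mid and t1_mid below 0.035 m and horizontal distance between t3_mid and t2_mid below 0.019 m and z of t4_mid in the frame of t0_mid below 0.021 m and horizontal distance between t4_mid and t0_mid below 0.067 m and horizontal distance between t4_mid and t1_mid below 0.051 m and horizontal distance between t4_mid and t2_mid below 0.035 m and horizontal distance between t4_mid and t3_mid below 0.019 m and horizontal distance between t0_mid and rack_floor below 0.02 m and angle between t0_mid's own z axis and vertical below 0.08 rad), for 0.2 s.
3. the rod is through both eyelets, fully home (angle between the y axis of rod_midshaft and the y axis of gate_mid, either way round below 0.16 rad and distance between rod_midshaft and gate_mid below 0.032 m and (distance between rod_shoulder and eye_left below 0.018 m or distance between rod_shoulder and eye_right below 0.018 m)), for 0.2 s.
At the end, for the whole second after the job is handed in: Both small boxes in the carton; every tub present upright (0.12 rad) in the next bigger one, floor on floor (4 mm, plus 5 mm per absent bigger tub), the biggest in its place (20 mm); the rod through both eyelets, its shoulder within 18 mm of a post's outer face (all of step 1 and all of step 2 and all of step 3); the robot touches nothing.
It fails at once if a thing that is not part of the job is pushed more than 6 cm (distance of any of tape, marker, pads, can, tensioner, wrench from where it was at the start of the episode above 0.06 m).
Of t1, t2, t3, t4 only 3 to 4 are there at a start; the rules pass over those that are not, and their reading is None.
At some moment in a run one of t1, t2, t3, t4, rod may be knocked a few centimetres aside while the robot is not near it.
It also fails if it takes over 210 s, if anything falls off the work surface, if the arm or the gripper's body presses on something with over 40 N, if the wrist force passes 120 N, or if a joint passes its speed limit or range.

### The arm

A 6-joint arm with a two-finger parallel gripper is mounted at the origin on the work surface. World frame = base frame: x ahead of the robot, y to its left, z up, the work surface at z = 0. Lengths are in m, angles in rad, forces in N, time in s.
With the tool pointing down it reaches from about 0.225 to 0.875 m from the base axis. Payload 3.4 kg.
Tool frame: the origin (TCP) lies between the finger pads; the fingertips stand 8 mm ahead of it and the grasp point (between the pads) lies 11 mm behind it; z points along the fingers, y is the line along which they close (so a half turn about z gives the same grasp; the last joint's range is limited). The gripper opens to 85 mm and grips with 20 to 120 N. Pads are 22 mm wide; open, the fingers measure 114 mm over their backs; the gripper's body (76 mm by 85 mm) begins 54 mm behind the grasp point. The pads swing forward as they close: fully open they stand 13 mm farther back than shut.
Start: joints at [-1.452, 0.276, 1.505, -0, 1.361, -0.121], TCP at [0.137, -0.559, 0.239] pointing down, gripper open.
Joint ranges: [-2.89, 2.89], [-0.75, 2.08], [0.22, 2.7], [-1.18, 4.32], [0.11, 2.71], [-2.7, 2.7]. Speed limits (rad/s): [2.57, 2.57, 3.14, 3.14, 3.14, 3.14].

### API

Orientations are given as a unit quaternion [w, x, y, z].
In Python, from rig import manip, optics, finder gives the robot as it stands.
- The arm moves only by the tool servo_tool, never from a script. Its argument "increments" is a list of rows, each a list of 7 numbers: the shift along the tool's x, y, z in cm, then the turn, a rotation vector about the tool's x, y, z in degrees, then the closure, from -1 (fully open) to 1 (shut). In form: [[x, y, z, rx, ry, rz, gripper], ...]. A call has exactly 5 rows; each row shifts and turns the commanded pose from where the row before left it, along the tool's axes as they then stand; what a row does not reach is not made up. A row lasts 1/10 s, in which the tool goes at most 50 mm and 8.59 degrees, less where a joint would pass 70% of its speed; a pose out of reach is approached as far as the arm can. A call is refused whole if a number of a shift passes 5 or a number of a turn 8.59, either way. A call with a gripper value outside its range is refused whole. The fingers move at their own pace and stop on an object; "squeeze" is the grip in N (left out, the last holds). Time passes only in rows, so rows that do not move let the fingers close, or fill a call up. It gives the time, the measured TCP pose, the force, the opening and the grip force at its end, in the units of the state.
- manip.get_state(): the state, without advancing time (a new reading comes with each control period).
- optics.get_image(name): name is "scene" or "top" or "wrist"; returns the picture (384x512x3 uint8, red, green, blue); there is no depth.
- optics.get_calibration(name): a dict with "fov_y" (degrees; the focal length in pixels is half the picture's height over the tangent of half this angle, whatever the lens; pixels are square), "cx", "cy" (the principal point, pixels), "world_to_cam" (4x4, takes a point from world to camera coordinates). Camera axes: x right, y down, z forward; pixel columns grow to the right and rows downward; lengths in m; the calibration is good to about 2 mm. A picture is of the moment at which its call begins: read the wrist's pose just before it. get_calibration takes no time and is no camera call; for the wrist camera it gives the pose at the moment of the call.
- manip.sign_off(): hands the job in; it is judged then, once.
Trained networks look in the newest picture that a camera, given by its name, has taken for a name from the list of things; names that differ only in an ending like _2 or _b are one class to them, and where a whole thing is asked for, a point or a joint stands for the part that bears it (a point fixed in the world has none). Each returns a list of dicts, best first, with "p" (0 to 1); they miss things now and then, are a little off and sometimes report something else, mostly with a low value. They report only what shows in the picture. A call takes as long as a camera call. They do not tell look-alikes from the thing itself.
- finder.silhouettes(label, camera): "region" (384x512 bool, what is visible of it) and "box" ([centre column, centre row, width, height] in pixels, round what is visible of it).
- finder.tip_of(label, camera): "at" ([column, row] in pixels: a listed point, or the origin of a listed thing).
The state is a dict: "clock": time; "qpos": joint angles; "qd": joint speeds; "effort": joint torques, N m; "position": TCP position; "ee_rot": TCP orientation; "contact_force": force on the tool from outside, world axes, zero at the start; "moment": the same for the moment, N m; "width": finger opening in m; "gripper_force": force on a finger pad.
Only numpy, scipy, OpenCV 4.12 (cv2) and the standard library are available. Lean on these libraries where they do the work, as an engineer would, in place of code of your own. Each camera call takes 0.05 s, during which the arm holds its last target. There are 200 camera calls.

## Working session

There is one attempt and no reset: what is moved stays moved. The work goes in short steps, Python scripts to look and compute and a tool call to move; the robot and the scene stay as the last step left them, time stands still between calls to the robot, and variables do not carry over. Pictures are saved under pics/ and viewed, at most 14 in all, crops included, and the job is handed in when it is done.

Besides the shell and the picture viewer there is one more tool, called after "Request:" in YAML: its name, and indented under it one key for each argument. servo_tool: Moves the arm, as the interface text tells. Its arguments: {"type":"object","properties":{"increments":{"type":"array","items":{"type":"array","items":{"type":"number"}}},"squeeze":{"type":"number"}},"required":["increments"]}

```bash
mkdir -p pics; ls; cat > h.py <<'E'
import numpy as np, cv2
from rig import manip, optics, finder
from scipy.spatial.transform import Rotation as R
def cal(n):
    c=optics.get_calibration(n); f=192/np.tan(np.radians(c['fov_y'])/2); return c,f
def ray(n,uv,z,c=None):
    c,f=cal(n) if c is None else c
    T=np.linalg.inv(np.array(c['world_to_cam'])); d=T[:3,:3]@np.array([(uv[0]-c['cx'])/f,(uv[1]-c['cy'])/f,1.]); o=T[:3,3]
    return o+d*(z-o[2])/d[2]
def proj(n,p,c=None):
    c,f=cal(n) if c is None else c
    q=np.array(c['world_to_cam'])@np.append(p,1); return np.array([f*q[0]/q[2]+c['cx'],f*q[1]/q[2]+c['cy']])
def snap(n,name=None):
    im=optics.get_image(n)
    if name: cv2.imwrite(f'pics/{name}.png',im[:,:,::-1])
    return im
def st():
    s=manip.get_state(); r=R.from_quat(np.roll(s['ee_rot'],-1)); return s,np.array(s['position']),r
E
python3 - <<'E'
from h import *
a=snap('top');b=snap('scene')
cv2.imwrite('pics/a.png',np.hstack([a,b])[:,:,::-1] if 0 else a[:,:,::-1]); cv2.imwrite('pics/b.png',b[:,:,::-1])
for n in('top','scene','wrist'):
    c,f=cal(n); print(n,c['fov_y'],c['cx'],c['cy'],np.round(np.linalg.inv(c['world_to_cam']),3).tolist())
Z=dict(rack_floor=.006,gate_mid=.05,eye_left=.05,eye_right=.05,t0_mid=.0335,t1_mid=.029,t2_mid=.0275,t3_mid=.026,t4_mid=.0245,s1_mid=.0335,s2_mid=.0335,carton_in=.004,rod_handle=.017,rod_shoulder=.017,rod_midshaft=.017,rod_tip=.017,tape=0,marker=0,pads=0,can=0,tensioner=0,wrench=0)
for k,z in Z.items():
    for d in finder.tip_of(k,'top')[:4]:
        if d['p']>.2: print(k,round(d['p'],2),np.round(d['at']),np.round(ray('top',d['at'],z)[:2],3))
s,p,r=st(); print(s['clock'],p,r.as_matrix().round(2).tolist())
E
```

```text
pics
top 45.364766273495334 251.6400649842791 196.70305791123226 [[0.012, -0.992, 0.124, 0.355], [-1.0, -0.009, 0.027, -0.034], [-0.026, -0.125, -0.992, 1.302], [0.0, 0.0, 0.0, 1.0]]
scene 44.31624647773229 267.6459204926477 187.52933204195506 [[-0.048, 0.747, -0.663, 1.364], [0.999, 0.032, -0.036, 0.023], [-0.006, -0.664, -0.748, 1.069], [0.0, 0.0, 0.0, 1.0]]
wrist 70.5019063486591 258.9085482712804 194.38842239809838 [[0.238, -0.92, -0.312, 0.217], [-0.971, -0.226, -0.075, -0.54], [-0.002, 0.321, -0.947, 0.374], [0.0, 0.0, 0.0, 1.0]]
gate_mid 0.61 [238. 210.] [0.476 0.038]
eye_left 0.7 [214. 212.] [0.469 0.103]
eye_left 0.68 [111. 193.] [0.519 0.391]
eye_left 0.48 [130. 123.] [0.718 0.348]
eye_right 0.63 [260. 208.] [ 0.481 -0.022]
t0_mid 0.87 [239. 171.] [0.585 0.037]
t1_mid 0.88 [114. 297.] [0.235 0.375]
t1_mid 0.76 [107. 190.] [0.53  0.409]
t2_mid 0.95 [178. 163.] [0.608 0.212]
t3_mid 0.85 [161. 220.] [0.446 0.254]
t4_mid 0.88 [333. 159.] [ 0.623 -0.225]
t4_mid 0.73 [300. 162.] [ 0.616 -0.133]
t4_mid 0.36 [409. 189.] [ 0.54  -0.438]
s1_mid 0.69 [242. 182.] [0.555 0.029]
s1_mid 0.25 [237. 174.] [0.578 0.043]
s1_mid 0.21 [214. 210.] [0.476 0.104]
s2_mid 0.61 [232. 157.] [0.627 0.06 ]
carton_in 0.74 [412. 189.] [ 0.544 -0.452]
carton_in 0.71 [340. 115.] [ 0.758 -0.251]
rod_handle 0.73 [359. 231.] [ 0.422 -0.298]
rod_shoulder 0.67 [353. 234.] [ 0.414 -0.282]
rod_midshaft 0.71 [324. 236.] [ 0.408 -0.2  ]
rod_tip 0.91 [295. 239.] [ 0.398 -0.12 ]
rod_tip 0.67 [190. 113.] [0.759 0.184]
tape 0.64 [104. 242.] [0.383 0.422]
tape 0.51 [129. 122.] [0.736 0.366]
marker 0.8 [293. 121.] [ 0.741 -0.116]
pads 0.96 [246. 115.] [0.76  0.023]
pads 0.71 [260. 204.] [ 0.496 -0.022]
can 0.65 [358. 230.] [ 0.425 -0.297]
can 0.63 [338. 118.] [ 0.75  -0.247]
tensioner 0.63 [129. 123.] [0.734 0.366]
wrench 0.51 [189. 111.] [0.771 0.189]
1.2 [ 0.13656047 -0.55857848  0.23931322] [[0.97, 0.24, -0.0], [0.24, -0.97, -0.0], [-0.0, 0.0, -1.0]]
```

View pics/a.png

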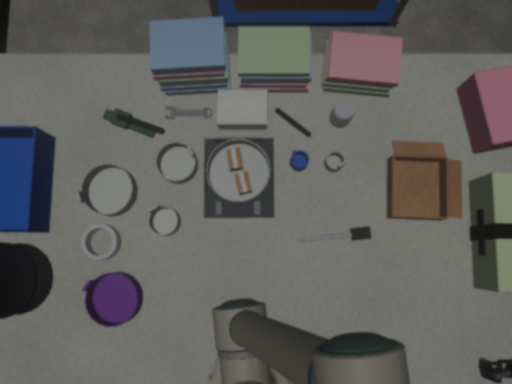

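View pics/b.png

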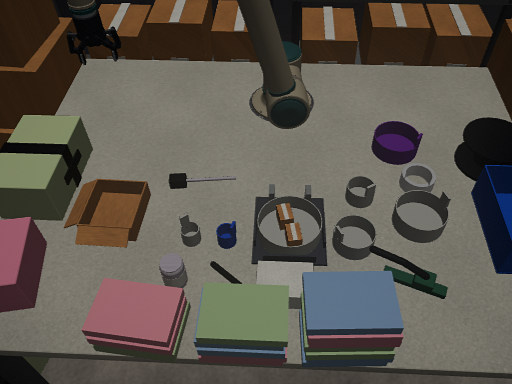

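Request:
servo_tool:
  increments:
    - [3.9,-2.9,-0.2,0,0,0,-1]
    - [3.9,-2.9,-0.2,0,0,0,-1]
    - [3.9,-2.9,-0.2,0,0,0,-1]
    - [3.9,-2.9,-0.2,0,0,0,-1]
    - [3.9,-2.9,-0.2,0,0,0,-1]

```text
clock: 1.7
position: [0.2924, -0.3699, 0.2496]
ee_rot: [0.0, 0.993, 0.119, 0.0]
contact_force: [0.2, -0.5, -1.0]
width: 0.0852
gripper_force: 0.0
```

Request:
servo_tool:
  increments:
    - [3.9,-2.9,-0.2,0,0,0,-1]
    - [3.9,-2.9,-0.2,0,0,0,-1]
    - [3.9,-2.9,-0.2,0,0,0,-1]
    - [3.9,-2.9,-0.2,0,0,0,-1]
    - [3.9,-2.9,-0.2,0,0,0,-1]

```text
clock: 2.2
position: [0.4475, -0.1825, 0.2597]
ee_rot: [0.0, 0.993, 0.12, 0.0]
contact_force: [0.6, -0.5, 0.0]
width: 0.0854
gripper_force: 0.0
```

Request:
servo_tool:
  increments:
    - [3.9,-2.9,-0.2,0,0,0,-1]
    - [3.9,-2.9,-0.2,0,0,0,-1]
    - [3.9,-2.9,-0.2,0,0,0,-1]
    - [3.9,-2.9,-0.2,0,0,0,-1]
    - [2,-1.5,0,0,0,0,-1]

```text
clock: 2.7
position: [0.5887, -0.0119, 0.2674]
ee_rot: [-0.0, 0.993, 0.121, 0.001]
contact_force: [-0.7, 0.1, -0.4]
width: 0.0855
gripper_force: 0.0
```

Request:
servo_tool:
  increments:
    - [0,0,0,0,0,0,-1]
    - [0,0,0,0,0,0,-1]
    - [0,0,0,0,0,0,-1]
    - [0,0,0,0,0,0,-1]
    - [0,0,0,0,0,0,-1]

```text
clock: 3.2
position: [0.5858, -0.0162, 0.2676]
ee_rot: [0.0, 0.993, 0.119, 0.0]
contact_force: [-0.1, 0.2, 0.7]
width: 0.0854
gripper_force: 0.0
```

```bash
python3 - <<'E'
from h import *
s,p,r=st(); print(s['clock'],p,r.as_matrix().round(3).tolist(),s['qpos'])
im=snap('wrist','w1'); C=cal('wrist')
Z=dict(rack_floor=.006,gate_mid=.05,eye_left=.05,eye_right=.05,t0_mid=.0335,t2_mid=.0275,t3_mid=.026,t4_mid=.0245,s1_mid=.0335,s2_mid=.0335)
for k,z in Z.items():
    for d in finder.tip_of(k,'wrist')[:3]:
        if d['p']>.2: print(k,round(d['p'],2),np.round(d['at']),np.round(ray('wrist',d['at'],z,C)[:2],4))
E
```

```text
3.2 [ 0.58583523 -0.01618674  0.26758215] [[0.972, 0.236, 0.0], [0.236, -0.972, -0.0], [0.0, 0.0, -1.0]] [-1.46174715e-01  2.78600523e-01  1.43113558e+00 -2.39200542e-04
  1.43159239e+00  1.18646694e+00]
rack_floor 0.23 [162. 222.] [0.4536 0.1105]
gate_mid 0.55 [204. 231.] [0.4772 0.0382]
eye_left 0.96 [167. 219.] [0.4833 0.0919]
eye_right 0.71 [246. 237.] [ 0.4822 -0.0232]
t0_mid 0.94 [219. 156.] [0.5863 0.0389]
t2_mid 0.82 [ 95. 107.] [0.6096 0.2103]
t3_mid 0.7 [ 67. 212.] [0.4465 0.2443]
t4_mid 0.77 [345. 160.] [ 0.6197 -0.1338]
t4_mid 0.72 [412. 176.] [ 0.6205 -0.2356]
t4_mid 0.28 [294. 289.] [ 0.3945 -0.1249]
s1_mid 0.64 [224. 185.] [0.5471 0.0246]
s1_mid 0.35 [164. 222.] [0.4702 0.099 ]
s2_mid 0.65 [218. 128.] [0.6219 0.0474]
```

View pics/w1.png

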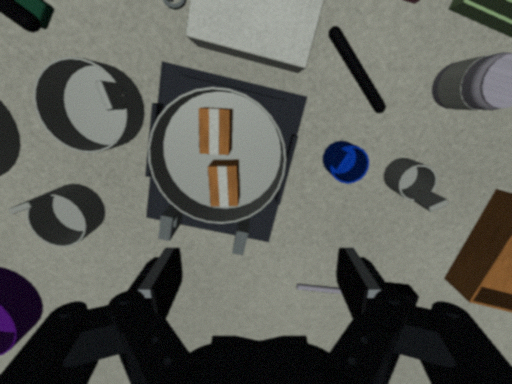

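```bash
cat >> h.py <<'E'
from scipy.optimize import minimize
def hullmask(pts,C,S=4):
    c,f=C; q=np.c_[pts,np.ones(len(pts))]@np.array(c['world_to_cam']).T
    uv=np.c_[f*q[:,0]/q[:,2]+c['cx'],f*q[:,1]/q[:,2]+c['cy']]
    m=np.zeros((384*S,512*S),np.uint8); cv2.fillConvexPoly(m,cv2.convexHull(np.round(np.clip(uv,-3000,3000)*S).astype(np.int32)),1); return m>0
TUB={'t0':(88,55,0,0),'t1':(72,58,67.5,30),'t2':(56,55,51.5,30),'t3':(41,52,36.5,30),'t4':(26,49,21.5,24)}
def place(P,x,y,a):
    return np.c_[P[:,0]*np.cos(a)-P[:,1]*np.sin(a)+x,P[:,0]*np.sin(a)+P[:,1]*np.cos(a)+y,P[:,2]]
def box(sx,sy,z0,z1,cx=0): return np.array([[cx+i*sx/2,j*sy/2,z] for i in(-1,1) for j in(-1,1) for z in(z0,z1)])
def parts(k,z0):
    if k[0]=='s': return [box(.056,.038,z0,z0+.045)]
    r,h,tm,tw=np.array(TUB[k])/1000; t=np.linspace(0,2*np.pi,60)
    L=[np.array([[r*np.cos(u),r*np.sin(u),z] for u in t for z in(z0,z0+h)])]
    if tm: L.append(box(.008,tw,z0+h-.01,z0+h+.036,tm))
    return L
def fit(k,region,C,z0,x,y,yaws,S=2):
    reg=cv2.resize(region.astype(np.uint8),None,fx=S,fy=S,interpolation=cv2.INTER_LINEAR)>0; P=parts(k,z0)
    def cost(v):
        m=np.zeros_like(reg)
        for p in P: m|=hullmask(place(p,*v),C,S)
        return -(m&reg).sum()/max(1,(m|reg).sum())
    best=None
    for a in yaws:
        s0=np.array([[x,y,a],[x+.01,y,a],[x,y+.01,a],[x,y,a+.3]])
        o=minimize(cost,[x,y,a],method='Nelder-Mead',options=dict(initial_simplex=s0,maxiter=90,xatol=2e-4,fatol=1e-4))
        if best is None or o.fun<best.fun: best=o
    return best.x,-best.fun
def look(k,cam,C,z0,guess,yaws,name=None):
    L=[d for d in finder.silhouettes((name or k+'_mid'),cam) if d['p']>.15]
    if not L: return None
    g=proj(cam,[*guess,z0+.03],C); d=min(L,key=lambda d:np.hypot(d['box'][0]-g[0],d['box'][1]-g[1]))
    v,i=fit(k,d['region'],C,z0,*guess,yaws); return v,i,d['p'],d['box']
def go(target,yaw=None,rows=None,step=4.5):
    """print increments per row from now to target (world) with yaw (deg, of tool x; tool down)"""
    s,p,r=st(); M=r.as_matrix(); y0=np.degrees(np.arctan2(M[1,0],M[0,0])); dy=0 if yaw is None else (yaw-y0+180)%360-180
    d=M.T@(np.array(target)-p)*100
    print('pos',p.round(4),'yaw',round(y0,1),'tilt',round(np.degrees(np.arccos(-M[2,2])),2),'tool cm',d.round(2),'turn about z deg',round(-dy,1))
E
python3 - <<'E'
from h import *
C=cal('wrist'); snap('wrist'); ya=np.arange(0,6.28,.8)
for k,z,g in(('s1',.011,(.547,.025)),('s2',.011,(.622,.047))): 
    v=look(k,'wrist',C,z,g,[0,.8,1.6,2.4]); print(k,v and (np.round(v[0],4),np.degrees(v[0][2]).round(1),v[1:]))
for k,z,g in(('t0',.006,(.586,.039)),('t2',0,(.61,.21)),('t3',0,(.4465,.2443)),('t4',0,(.6205,-.2356))):
    v=look(k,'wrist',C,z,g,[0] if k=='t0' else ya); print(k,v and (np.round(v[0],4),np.degrees(v[0][2]).round(1),v[1:]))
E
```

```text
s1 (array([0.5515, 0.0241, 3.3851]), np.float64(193.9), (np.float64(0.9717013296965564), 0.76, [222.8, 183.2, 29.7, 45.7]))
s2 (array([0.6189, 0.0491, 0.1995]), np.float64(11.4), (np.float64(0.9464793179665298), 0.69, [215.4, 130.1, 33.0, 48.1]))
t0 (array([0.5848, 0.0377, 0.2678]), np.float64(15.3), (np.float64(0.7903379065464184), 0.62, [218.0, 156.4, 136.2, 136.2]))
t2 (array([0.6091, 0.2125, 5.6923]), np.float64(326.1), (np.float64(0.9877280657657391), 0.81, [92.4, 104.6, 109.0, 96.1]))
t3 (array([0.4434, 0.2432, 0.5785]), np.float64(33.1), (np.float64(0.9657690842118634), 0.8, [57.0, 214.5, 98.1, 65.6]))
t4 (array([ 0.6166, -0.2316,  3.8417]), np.float64(220.1), (np.float64(0.9474354521245802), 0.62, [417.6, 187.3, 64.5, 55.4]))
```

Request:
servo_tool:
  increments:
    - [-2.4,-4.7,0,0,0,0,-0.4]
    - [0,0,4.5,0,0,0,-0.4]
    - [0,0,4.5,0,0,0,-0.4]
    - [0,0,3.0,0,0,0,-0.4]
    - [0,0,0,0,0,0,-0.4]

```text
clock: 4.6
position: [0.5502, 0.023, 0.1432]
ee_rot: [-0.001, 0.993, 0.12, -0.005]
contact_force: [0.4, -0.3, 0.6]
width: 0.0599
gripper_force: 0.0
```

Request:
servo_tool:
  increments:
    - [0,0,4.0,0,0,0,-0.4]
    - [0,0,4.0,0,0,0,-0.4]
    - [0,0,2.5,0,0,0,-0.4]
    - [0,0,1.4,0,0,0,-0.4]
    - [0,0,0,0,0,0,-0.4]

```text
clock: 5.1
position: [0.5538, 0.0225, 0.0279]
ee_rot: [-0.0, 0.993, 0.12, -0.001]
contact_force: [0.2, 0.5, 0.3]
width: 0.0601
gripper_force: 0.0
```

Request:
servo_tool:
  increments:
    - [0,0,0,0,0,0,1]
    - [0,0,0,0,0,0,1]
    - [0,0,0,0,0,0,1]
    - [0,0,0,0,0,0,1]
    - [0,0,0,0,0,0,1]
  squeeze: 35

```text
clock: 5.6
position: [0.5556, 0.0225, 0.0303]
ee_rot: [0.0, 0.993, 0.12, 0.002]
contact_force: [0.3, 0.5, 6.8]
width: 0.0378
gripper_force: 36.9
```

Request:
servo_tool:
  increments:
    - [0,0,-2,0,0,0,1]
    - [0,0,-3,0,0,0,1]
    - [0,0,-3,0,0,0,1]
    - [0,0,-3,0,0,0,1]
    - [0,0,0,0,0,0,1]

```text
clock: 6.1
position: [0.5566, 0.0224, 0.143]
ee_rot: [0.001, 0.993, 0.12, 0.005]
contact_force: [1.0, -0.3, -0.5]
width: 0.0375
gripper_force: 36.0
```

```bash
python3 - <<'E'
from h import *
go((.506,-.452,.14),None)
E
```

```text
pos [0.5566 0.0224 0.143 ] yaw 13.7 tilt 0.55 tool cm [-16.2   44.88   0.3 ] turn about z deg 0
```

Request:
servo_tool:
  increments:
    - [-1.6,4.5,0,0,0,0,1]
    - [-1.6,4.5,0,0,0,0,1]
    - [-1.6,4.5,0,0,0,0,1]
    - [-1.6,4.5,0,0,0,0,1]
    - [-1.6,4.5,0,0,0,0,1]

```text
clock: 6.6
position: [0.5284, -0.2163, 0.1376]
ee_rot: [-0.0, 0.993, 0.12, -0.0]
contact_force: [1.1, 0.1, -0.7]
width: 0.0376
gripper_force: 36.0
```

Request:
servo_tool:
  increments:
    - [-1.6,4.5,0,0,0,0,1]
    - [-1.6,4.5,0,0,0,0,1]
    - [-1.6,4.5,0,0,0,0,1]
    - [-1.6,4.5,0,0,0,0,1]
    - [-1.8,4.4,0,0,0,0,1]

```text
clock: 7.1
position: [0.5022, -0.4535, 0.1373]
ee_rot: [-0.001, 0.993, 0.12, -0.0]
contact_force: [0.8, 0.0, -0.5]
width: 0.0378
gripper_force: 36.0
```

Request:
servo_tool:
  increments:
    - [0,0,0,0,0,0,1]
    - [0,0,0,0,0,0,1]
    - [0,0,0,0,0,0,1]
    - [0,0,0,0,0,0,1]
    - [0,0,0,0,0,0,1]

```text
clock: 7.6
position: [0.5034, -0.4505, 0.1385]
ee_rot: [-0.0, 0.993, 0.12, -0.0]
contact_force: [-0.2, 0.8, -1.0]
width: 0.0376
gripper_force: 36.1
```

```bash
python3 - <<'E'
from h import *
go((.506,-.452,.028),None)
snap('wrist','w2'); C=cal('wrist')
for d in finder.tip_of('carton_in','wrist')[:2]: print(d['p'],d['at'],ray('wrist',d['at'],.004,C))
snap('top')
C=cal('top')
for d in finder.silhouettes('t1_mid','top')[:4]: print(d['p'],d['box'])
v=look('t1','top',C,0,(.53,.41),np.arange(0,6.28,.8)); print(v)
E
```

```text
pos [ 0.5034 -0.4505  0.1385] yaw 13.8 tilt 0.01 tool cm [ 0.22  0.21 11.05] turn about z deg 0
0.96 [272.8, 152.6] [ 0.54103554 -0.45690906  0.004     ]
0.62 [107.3, 190.8, 59.1, 52.5]
0.59 [114.3, 295.6, 56.8, 52.2]
(array([0.53002271, 0.4030855 , 2.01186267]), np.float64(0.9646692763223929), 0.62, [107.3, 190.8, 59.1, 52.5])
```

View pics/w2.png

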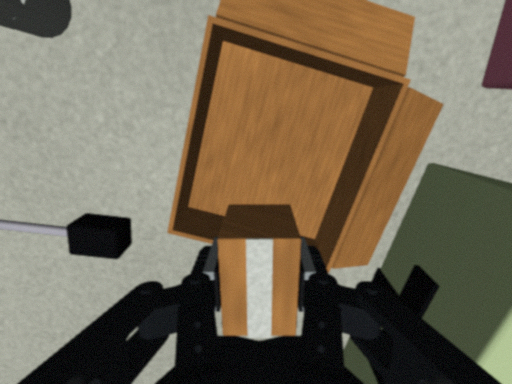

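Request:
servo_tool:
  increments:
    - [0.4,0.5,2.0,0,0,0,1]
    - [0,0,3.5,0,0,0,1]
    - [0,0,3.0,0,0,0,1]
    - [0,0,1.5,0,0,0,1]
    - [0,0,0.9,0,0,0,1]

```text
clock: 8.35
position: [0.5077, -0.4554, 0.0279]
ee_rot: [-0.001, 0.993, 0.12, -0.001]
contact_force: [-0.6, -0.4, -0.1]
width: 0.0377
gripper_force: 36.1
```

Request:
servo_tool:
  increments:
    - [0,0,0,0,0,0,1]
    - [0,0,0,0,0,0,-0.4]
    - [0,0,0,0,0,0,-0.4]
    - [0,0,0,0,0,0,-0.4]
    - [0,0,-1.0,0,0,0,-0.4]

```text
clock: 8.85
position: [0.5076, -0.4554, 0.0392]
ee_rot: [-0.001, 0.993, 0.12, -0.0]
contact_force: [-0.2, -0.0, 0.3]
width: 0.0592
gripper_force: 0.0
```

Request:
servo_tool:
  increments:
    - [0,0,-3,0,0,0,-0.4]
    - [0,0,-4,0,0,0,-0.4]
    - [0,0,-4,0,0,0,-0.4]
    - [0,0,0,0,0,0,-0.4]
    - [0,0,0,0,0,0,-0.4]

```text
clock: 9.35
position: [0.5087, -0.4565, 0.1519]
ee_rot: [0.002, 0.993, 0.12, 0.001]
contact_force: [-0.2, 0.6, -0.3]
width: 0.0595
gripper_force: 0.0
```

```bash
python3 - <<'E'
from h import *
go((.617,.049,.15),11.4)
E
```

```text
pos [ 0.5087 -0.4565  0.1519] yaw 13.7 tilt 0.25 tool cm [ 22.53 -46.53   0.06] turn about z deg 2.3
```

Request:
servo_tool:
  increments:
    - [2.05,-4.2,0,0,0,0.5,-0.4]
    - [2.05,-4.2,0,0,0,0.5,-0.4]
    - [2.05,-4.2,0,0,0,0.5,-0.4]
    - [2.05,-4.2,0,0,0,0,-0.4]
    - [2.05,-4.2,0,0,0,0,-0.4]

```text
clock: 9.85
position: [0.5604, -0.2261, 0.1479]
ee_rot: [-0.001, 0.994, 0.106, -0.001]
contact_force: [1.0, 0.3, 0.1]
width: 0.0599
gripper_force: 0.0
```

Request:
servo_tool:
  increments:
    - [2.05,-4.2,0,0,0,0,-0.4]
    - [2.05,-4.2,0,0,0,0,-0.4]
    - [2.05,-4.2,0,0,0,0,-0.4]
    - [2.05,-4.2,0,0,0,0,-0.4]
    - [2.05,-4.2,0,0,0,0,-0.4]

```text
clock: 10.35
position: [0.616, 0.0006, 0.1479]
ee_rot: [-0.0, 0.994, 0.107, -0.001]
contact_force: [0.9, -0.0, -0.3]
width: 0.0597
gripper_force: 0.0
```

Request:
servo_tool:
  increments:
    - [2.0,-4.3,0,0,0,0.8,-0.4]
    - [0,0,0,0,0,0,-0.4]
    - [0,0,0,0,0,0,-0.4]
    - [0,0,0,0,0,0,-0.4]
    - [0,0,0,0,0,0,-0.4]

```text
clock: 10.85
position: [0.6269, 0.0433, 0.1488]
ee_rot: [0.0, 0.995, 0.099, -0.001]
contact_force: [-0.5, -0.8, -0.4]
width: 0.0594
gripper_force: 0.0
```

```bash
python3 - <<'E'
from h import *
go((.618,.049,.034),11.4)
E
```

```text
pos [0.6269 0.0433 0.1488] yaw 11.3 tilt 0.07 tool cm [-0.74 -0.74 11.49] turn about z deg -0.1
```

Request:
servo_tool:
  increments:
    - [-0.7,-0.7,2.0,0,0,0,-0.4]
    - [0,0,4,0,0,0,-0.4]
    - [0,0,3.5,0,0,0,-0.4]
    - [0,0,2.0,0,0,0,-0.4]
    - [0,0,0,0,0,0,-0.4]

```text
clock: 11.35
position: [0.6163, 0.0488, 0.0311]
ee_rot: [-0.0, 0.995, 0.099, -0.004]
contact_force: [0.1, -0.2, -0.1]
width: 0.0599
gripper_force: 0.0
```

Request:
servo_tool:
  increments:
    - [0,0,0,0,0,0,1]
    - [0,0,0,0,0,0,1]
    - [0,0,0,0,0,0,1]
    - [0,0,0,0,0,0,1]
    - [0,0,0,0,0,0,1]

```text
clock: 11.85
position: [0.6201, 0.0501, 0.0357]
ee_rot: [0.0, 0.995, 0.1, 0.001]
contact_force: [0.1, -0.8, 5.0]
width: 0.0376
gripper_force: 36.0
```

Request:
servo_tool:
  increments:
    - [0,0,-2,0,0,0,1]
    - [0,0,-3,0,0,0,1]
    - [0,0,-3,0,0,0,1]
    - [0,0,-3,0,0,0,1]
    - [0,0,0,0,0,0,1]

```text
clock: 12.35
position: [0.6221, 0.0505, 0.1491]
ee_rot: [0.001, 0.995, 0.1, 0.005]
contact_force: [1.0, -0.5, -0.5]
width: 0.0373
gripper_force: 35.3
```

Request:
servo_tool:
  increments:
    - [-1.3,4.4,0,0,0,0,1]
    - [-1.3,4.4,0,0,0,0,1]
    - [-1.3,4.4,0,0,0,0,1]
    - [-1.3,4.4,0,0,0,0,1]
    - [-1.3,4.4,0,0,0,0,1]

```text
clock: 12.85
position: [0.5981, -0.1794, 0.1432]
ee_rot: [-0.0, 0.995, 0.1, -0.001]
contact_force: [0.9, -0.4, -0.4]
width: 0.0372
gripper_force: 35.4
```

Request:
servo_tool:
  increments:
    - [-1.3,4.4,0,0,0,0,1]
    - [-1.3,4.4,0,0,0,0,1]
    - [-1.3,4.4,0,0,0,0,1]
    - [-1.3,4.4,0,0,0,0,1]
    - [-1.3,4.4,0,0,0,0,1]

```text
clock: 13.35
position: [0.5781, -0.408, 0.143]
ee_rot: [-0.001, 0.995, 0.1, -0.001]
contact_force: [0.5, 0.9, -0.7]
width: 0.0374
gripper_force: 35.4
```

Request:
servo_tool:
  increments:
    - [-0.8,4.8,0,0,0,0,1]
    - [0,0,0,0,0,0,1]
    - [0,0,0,0,0,0,1]
    - [0,0,0,0,0,0,1]
    - [0,0,0,0,0,0,1]

```text
clock: 13.85
position: [0.5808, -0.4536, 0.144]
ee_rot: [-0.001, 0.995, 0.1, -0.0]
contact_force: [-0.4, 0.4, -0.4]
width: 0.0376
gripper_force: 35.6
```

```bash
python3 - <<'E'
from h import *
go((.578,-.457,.031),11.4)
E
```

```text
pos [ 0.5808 -0.4536  0.144 ] yaw 11.5 tilt 0.08 tool cm [-0.34  0.3  11.3 ] turn about z deg 0.1
```

Request:
servo_tool:
  increments:
    - [-0.3,0.3,2.0,0,0,0,1]
    - [0,0,3.5,0,0,0,1]
    - [0,0,3.2,0,0,0,1]
    - [0,0,1.5,0,0,0,1]
    - [0,0,0.9,0,0,0,1]

```text
clock: 14.35
position: [0.5782, -0.4573, 0.032]
ee_rot: [-0.001, 0.995, 0.1, -0.001]
contact_force: [0.4, -0.7, 0.0]
width: 0.0377
gripper_force: 35.6
```

Request:
servo_tool:
  increments:
    - [0,0,0,0,0,0,1]
    - [0,0,0,0,0,0,-0.4]
    - [0,0,0,0,0,0,-0.4]
    - [0,0,0,0,0,0,-0.4]
    - [0,0,-1.0,0,0,0,-0.4]

```text
clock: 14.85
position: [0.5778, -0.4585, 0.0431]
ee_rot: [-0.001, 0.995, 0.1, -0.001]
contact_force: [0.6, 0.7, -0.9]
width: 0.0597
gripper_force: 0.0
```

Request:
servo_tool:
  increments:
    - [0,0,-3,0,0,0,-0.4]
    - [0,0,-4.5,0,0,0,-0.4]
    - [0,0,-4.5,0,0,0,-0.4]
    - [0,0,-4.5,0,0,-6.8,-0.4]
    - [0,0,-4.5,0,0,-6.8,-0.4]

```text
clock: 15.35
position: [0.5781, -0.4588, 0.2568]
ee_rot: [0.001, 0.976, 0.219, 0.001]
contact_force: [0.7, -0.7, 0.6]
width: 0.0597
gripper_force: 0.0
```

Request:
servo_tool:
  increments:
    - [1.8,-4.3,0,0,0,0,-0.4]
    - [1.8,-4.3,0,0,0,0,-0.4]
    - [1.8,-4.3,0,0,0,0,-0.4]
    - [1.8,-4.3,0,0,0,0,-0.4]
    - [1.8,-4.3,0,0,0,0,-0.4]

```text
clock: 15.85
position: [0.5686, -0.2243, 0.2547]
ee_rot: [0.001, 0.976, 0.217, 0.001]
contact_force: [0.6, -0.4, 1.1]
width: 0.0597
gripper_force: 0.0
```

```bash
python3 - <<'E'
from h import *
go((.55,.39,.26),25)
C=cal('wrist'); im=snap('wrist')
for k in('s1_mid','s2_mid'):
  for d in finder.tip_of(k,'wrist')[:3]: print(k,d['p'],d['at'],ray('wrist',d['at'],.027,C).round(3))
E
```

```text
pos [ 0.5686 -0.2243  0.2547] yaw 25.0 tilt 0.12 tool cm [ 24.29 -56.45  -0.58] turn about z deg 0.0
s1_mid 0.91 [379.8, 266.5] [ 0.505 -0.463  0.027]
s1_mid 0.32 [336.5, 44.8] [ 0.742 -0.247  0.027]
s2_mid 0.61 [406.4, 224.9] [ 0.581 -0.459  0.027]
```

Request:
servo_tool:
  increments:
    - [1.9,-4.35,0,0,0,0,-0.4]
    - [1.9,-4.35,0,0,0,0,-0.4]
    - [1.9,-4.35,0,0,0,0,-0.4]
    - [1.9,-4.35,0,0,0,0,-0.4]
    - [1.9,-4.35,0,0,0,0,-0.4]

```text
clock: 16.5
position: [0.5635, 0.0116, 0.2542]
ee_rot: [0.001, 0.976, 0.216, 0.001]
contact_force: [1.2, -0.5, -0.4]
width: 0.0598
gripper_force: 0.0
```

Request:
servo_tool:
  increments:
    - [1.9,-4.35,0,0,0,0,-0.4]
    - [1.9,-4.35,0,0,0,0,-0.4]
    - [1.9,-4.35,0,0,0,0,-0.4]
    - [1.9,-4.35,0,0,0,0,-0.4]
    - [1.9,-4.35,0,0,0,0,-0.4]

```text
clock: 17.0
position: [0.5579, 0.2494, 0.2542]
ee_rot: [0.0, 0.976, 0.216, 0.001]
contact_force: [1.7, 0.6, -0.1]
width: 0.0599
gripper_force: 0.0
```

Request:
servo_tool:
  increments:
    - [1.9,-4.35,0,0,0,0,-0.4]
    - [1.9,-4.35,0,0,0,0,-0.4]
    - [0,0,0,0,0,0,-0.4]
    - [0,0,0,0,0,0,-0.4]
    - [0,0,0,0,0,0,-0.4]

```text
clock: 17.5
position: [0.5553, 0.342, 0.2535]
ee_rot: [0.001, 0.976, 0.216, 0.0]
contact_force: [0.0, -0.0, -0.4]
width: 0.0601
gripper_force: 0.0
```

```bash
python3 - <<'E'
from h import *
C=cal('wrist'); snap('wrist','w3'); ya=np.arange(0,6.28,.8)
for k,z,g in(('t1',0,(.53,.403)),('t2',0,(.609,.2125)),('t3',0,(.4434,.2432))):
    v=look(k,'wrist',C,z,g,ya); 
    if v:
        x,y,a=v[0]; tm=TUB[k][2]/1000; print(k,v[0].round(4),np.degrees(a).round(1),v[1:]); print('tab',x+tm*np.cos(a),y+tm*np.sin(a)); go((x+tm*np.cos(a),y+tm*np.sin(a),.15),np.degrees(a)-90+180*(k=='t9'))
E
```

```text
t1 [0.5294 0.401  1.9378] 111.0 (np.float64(0.9861481937883663), 0.94, [200.3, 167.6, 131.1, 115.3])
tab 0.5051714642866889 0.4640342145989278
pos [0.5552 0.3417 0.2536] yaw 24.9 tilt 0.04 tool cm [  0.61 -13.21  10.35] turn about z deg 3.9
t2 [0.6092 0.212  5.1776] 296.7 (np.float64(0.9614754657749266), 0.67, [374.7, 171.3, 109.0, 85.6])
tab 0.6322580272847251 0.1659910185343325
pos [0.5551 0.3418 0.2536] yaw 24.9 tilt 0.03 tool cm [-0.41 19.19 10.37] turn about z deg 178.3
t3 [0.4438 0.2422 0.8022] 46.0 (np.float64(0.9140095820254419), 0.98, [286.3, 259.8, 54.0, 64.5])
tab 0.4691800614185702 0.2684550804779649
pos [0.555  0.342  0.2536] yaw 24.9 tilt 0.02 tool cm [-10.89   3.05  10.36] turn about z deg 69.0
```

View pics/w3.png

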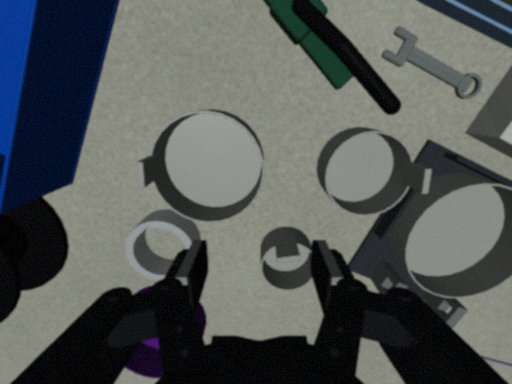

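Request:
servo_tool:
  increments:
    - [0.2,-4.4,0,0,0,0,0]
    - [0.2,-4.4,0,0,0,0,0]
    - [0.2,-4.4,0,0,0,3.9,0]
    - [0,0,4.5,0,0,0,0]
    - [0,0,4.5,0,0,0,0]

```text
clock: 18.2
position: [0.5048, 0.4671, 0.1643]
ee_rot: [-0.001, 0.983, 0.184, 0.003]
contact_force: [0.4, 0.1, -1.0]
width: 0.0427
gripper_force: 0.0
```

Request:
servo_tool:
  increments:
    - [0,0,3,0,0,0,0]
    - [0,0,0,0,0,0,0]
    - [0,0,0,0,0,0,0]
    - [0,0,0,0,0,0,0]
    - [0,0,0,0,0,0,0]

```text
clock: 18.7
position: [0.5056, 0.4662, 0.136]
ee_rot: [-0.001, 0.983, 0.183, 0.002]
contact_force: [-0.2, 0.5, 0.4]
width: 0.0426
gripper_force: 0.0
```

```bash
python3 - <<'E'
from h import *
C=cal('wrist'); snap('wrist','w4')
v=look('t1','wrist',C,0,(.5294,.401),[1.6,1.94,2.3]); x,y,a=v[0]; print(x,y,np.degrees(a),v[1:])
go((.5052,.464,.068),21)
go((x+.0675*np.cos(a),y+.0675*np.sin(a),.068),np.degrees(a)-90)
print(proj('wrist',(.5052,.464,.094),C))
E
```

```text
0.529734654997209 0.40080370709019053 111.24293539947958 (np.float64(0.9421936218180227), 0.76, [341.8, 197.9, 175.1, 162.5])
pos [0.505  0.466  0.1352] yaw 21.1 tilt 0.19 tool cm [-0.07  0.2   6.72] turn about z deg 0.1
pos [0.505  0.466  0.1352] yaw 21.1 tilt 0.19 tool cm [-0.08  0.23  6.72] turn about z deg -0.1
[260.12107332 225.47788962]
```

View pics/w4.png

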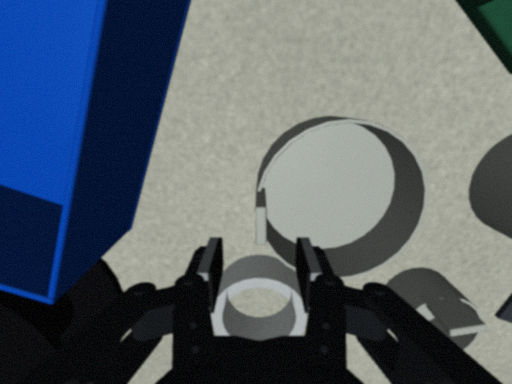

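Request:
servo_tool:
  increments:
    - [0,0.2,2.5,0,0,0,0]
    - [0,0,2.5,0,0,0,0]
    - [0,0,1.2,0,0,0,0]
    - [0,0,0.5,0,0,0,0]
    - [0,0,0,0,0,0,0]

```text
clock: 19.3
position: [0.5049, 0.4638, 0.0662]
ee_rot: [0.0, 0.983, 0.183, -0.0]
contact_force: [-0.6, 0.2, 0.7]
width: 0.0424
gripper_force: 0.0
```

Request:
servo_tool:
  increments:
    - [0,0,0,0,0,0,1]
    - [0,0,0,0,0,0,1]
    - [0,0,0,0,0,0,1]
    - [0,0,0,0,0,0,1]
    - [0,0,0,0,0,0,1]
  squeeze: 80

```text
clock: 19.8
position: [0.5056, 0.4644, 0.0676]
ee_rot: [-0.001, 0.983, 0.183, 0.001]
contact_force: [-0.8, 0.4, 5.6]
width: 0.0068
gripper_force: 78.7
```

Request:
servo_tool:
  increments:
    - [0,0,-1,0,0,0,1]
    - [0,0,-2.5,0,0,0,1]
    - [0,0,-3,0,0,0,1]
    - [0,0,-3,0,0,0,1]
    - [0,0,-2.5,0,0,0,1]

```text
clock: 20.3
position: [0.5046, 0.4635, 0.1877]
ee_rot: [0.0, 0.983, 0.183, -0.0]
contact_force: [0.2, 0.4, -1.2]
width: 0.007
gripper_force: 78.1
```

Request:
servo_tool:
  increments:
    - [0,0,0,0,0,0,1]
    - [0,0,0,0,0,0,1]
    - [0,0,0,0,0,0,1]
    - [0,0,0,0,0,0,1]
    - [0,0,0,0,0,0,1]

```text
clock: 20.8
position: [0.5043, 0.4633, 0.1846]
ee_rot: [0.001, 0.983, 0.183, -0.001]
contact_force: [0.1, 0.1, -1.3]
width: 0.0067
gripper_force: 78.0
```

```bash
python3 - <<'E'
from h import *
s,p,r=st(); print(s['moment'],s['contact_force'])
C=cal('wrist'); snap('wrist','w5')
v=look('t1','wrist',C,p[2]-.0685,(.5294,.401),[1.6,1.94,2.3]); x,y,a=v[0]; print(x,y,np.degrees(a),v[1:])
go((p[0]+.585-x,p[1]+.0377-y,p[2]))
E
```

```text
[ 0.07178858  0.03163393 -0.04786144] [ 0.10165984  0.07779691 -1.2908393 ]
0.5282256770484133 0.39825979706593273 111.20570170059992 (np.float64(0.8436630932736358), 0.8, [372.4, 228.1, 249.0, 218.5])
pos [0.5046 0.4635 0.1853] yaw 21.1 tilt 0.09 tool cm [-7.74 35.69  0.1 ] turn about z deg 0
```

View pics/w5.png

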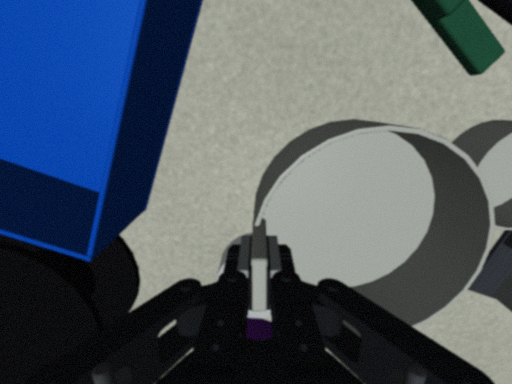

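Request:
servo_tool:
  increments:
    - [-0.8,3.6,0,0,0,0,1]
    - [-0.8,3.6,0,0,0,0,1]
    - [-0.8,3.6,0,0,0,0,1]
    - [-0.8,3.6,0,0,0,0,1]
    - [-0.8,3.6,0,0,0,0,1]

```text
clock: 21.4
position: [0.5324, 0.28, 0.1861]
ee_rot: [0.0, 0.983, 0.184, -0.0]
contact_force: [-0.3, 0.0, -1.2]
width: 0.0068
gripper_force: 78.7
```

Request:
servo_tool:
  increments:
    - [-0.8,3.6,0,0,0,0,1]
    - [-0.8,3.6,0,0,0,0,1]
    - [-0.8,3.6,0,0,0,0,1]
    - [-0.8,3.6,0,0,0,0,1]
    - [-0.6,3.4,0,0,0,0,1]

```text
clock: 21.9
position: [0.561, 0.1, 0.1863]
ee_rot: [0.0, 0.983, 0.183, -0.0]
contact_force: [0.6, 0.4, -1.0]
width: 0.0067
gripper_force: 78.7
```

Request:
servo_tool:
  increments:
    - [0,0,1,0,0,0,1]
    - [0,0,1,0,0,0,1]
    - [0,0,0,0,0,0,1]
    - [0,0,0,0,0,0,1]
    - [0,0,0,0,0,0,1]

```text
clock: 22.4
position: [0.5612, 0.1027, 0.1664]
ee_rot: [-0.0, 0.983, 0.184, 0.0]
contact_force: [-0.2, -0.5, -0.3]
width: 0.0068
gripper_force: 78.8
```

```bash
python3 - <<'E'
from h import *
s,p,r=st(); C=cal('wrist'); snap('wrist','w6'); snap('top')
v=look('t1','wrist',C,p[2]-.0685,(p[0]+.024,p[1]-.064),[1.94]); print(v[0],v[1:])
v=look('t0','wrist',C,.006,(.585,.038),[0]); print(v and (v[0],v[1:]))
for k in('eye_left','eye_right','gate_mid'):
  for d in finder.tip_of(k,'wrist')[:2]: print(k,d['p'],ray('wrist',d['at'],.05,C).round(4))
go((.585-.0243,.0377+.063,.081),21.1)
E
```

```text
[0.58534404 0.03785467 1.94999381] (np.float64(0.8417401650754045), 0.71, [372.5, 227.6, 248.2, 216.8])
(array([0.58499907, 0.03801907, 0.12719697]), (np.float64(0.18782507115639574), 0.69, [320.9, 167.0, 162.7, 137.8]))
eye_left 0.89 [0.4776 0.0918 0.05  ]
eye_left 0.33 [0.6084 0.202  0.05  ]
gate_mid 0.33 [0.4627 0.2351 0.05  ]
pos [0.5612 0.1018 0.1665] yaw 21.2 tilt 0.02 tool cm [-0.1   0.08  8.55] turn about z deg 0.1
```

View pics/w6.png

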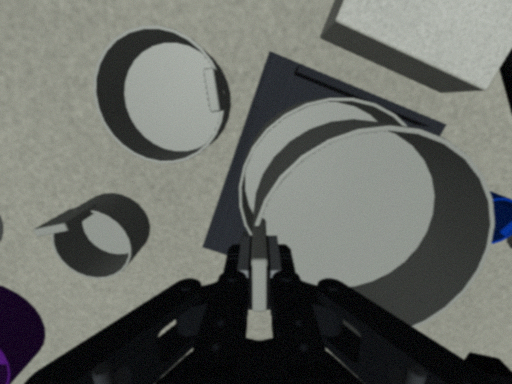

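Request:
servo_tool:
  increments:
    - [0,0,2,0,0,0,1]
    - [0,0,2.5,0,0,0,1]
    - [0,0,2,0,0,0,1]
    - [0,0,1.2,0,0,0,1]
    - [0,0,0.8,0,0,0,1]

```text
clock: 23.25
position: [0.5609, 0.1016, 0.0804]
ee_rot: [-0.0, 0.983, 0.183, -0.001]
contact_force: [-0.3, -0.6, -0.3]
width: 0.007
gripper_force: 78.8
```

Request:
servo_tool:
  increments:
    - [0,0,0,0,0,0,1]
    - [0,0,0,0,0,0,0.3]
    - [0,0,0,0,0,0,0.3]
    - [0,0,0,0,0,0,0.3]
    - [0,0,0,0,0,0,0.3]

```text
clock: 23.75
position: [0.5617, 0.1017, 0.082]
ee_rot: [0.0, 0.983, 0.183, 0.001]
contact_force: [0.7, -0.5, 0.2]
width: 0.03
gripper_force: 0.0
```

Request:
servo_tool:
  increments:
    - [0,0,-2,0,0,0,0.3]
    - [0,0,-4,0,0,0,0.3]
    - [0,0,-4,0,0,0,0.3]
    - [0,0,-4,0,0,0,0.3]
    - [0,0,0,0,0,0,0]

```text
clock: 24.25
position: [0.5648, 0.102, 0.2279]
ee_rot: [0.001, 0.983, 0.183, 0.007]
contact_force: [0.0, -0.4, 1.0]
width: 0.0416
gripper_force: 0.0
```

```bash
python3 - <<'E'
from h import *
s,p,r=st(); C=cal('wrist'); snap('wrist'); ya=np.arange(0,6.28,.8)
v=look('t1','wrist',C,.011,(.585,.038),[1.94]); print(v and (v[0],v[1:]))
for k,z,g in(('t2',0,(.609,.2125)),('t3',0,(.4434,.2432))):
    v=look(k,'wrist',C,z,g,ya); 
    if v:
        x,y,a=v[0]; tm=TUB[k][2]/1000; print(k,v[0].round(4),np.degrees(a).round(1),v[1:]); print('tab',x+tm*np.cos(a),y+tm*np.sin(a)); 
        for o in(-90,90): go((x+tm*np.cos(a),y+tm*np.sin(a),.15),np.degrees(a)+o)
E
```

```text
(array([0.58469522, 0.03719512, 1.82320382]), (np.float64(0.9788510779695471), 0.56, [318.0, 182.4, 131.8, 126.4]))
t2 [0.6094 0.2126 5.1626] 295.8 (np.float64(0.9886575386858948), 0.79, [181.4, 102.2, 109.5, 106.9])
tab 0.6318372067525546 0.16618894122932928
pos [0.5606 0.1017 0.221 ] yaw 21.1 tilt 0.03 tool cm [ 8.97 -3.45  7.1 ] turn about z deg 175.3
pos [0.5606 0.1017 0.221 ] yaw 21.1 tilt 0.03 tool cm [ 8.97 -3.45  7.1 ] turn about z deg -4.7
t3 [0.4437 0.2426 0.5354] 30.7 (np.float64(0.9735964267541132), 0.84, [120.2, 219.5, 84.7, 74.7])
tab 0.4750561567926423 0.2612517880121907
pos [0.5602 0.1016 0.2201] yaw 21.1 tilt 0.14 tool cm [ -2.17 -17.96   7.03] turn about z deg 80.5
pos [0.5602 0.1016 0.2201] yaw 21.1 tilt 0.14 tool cm [ -2.17 -17.96   7.03] turn about z deg -99.5
```

Request:
servo_tool:
  increments:
    - [4.5,-1.7,0,0,0,0,0.2]
    - [4.5,-1.7,0,0,0,-4.7,0.2]
    - [0,0,4.5,0,0,0,0.2]
    - [0,0,4.3,0,0,0,0.2]
    - [0,0,0,0,0,0,0.2]

```text
clock: 24.95
position: [0.627, 0.1652, 0.1246]
ee_rot: [-0.001, 0.975, 0.224, -0.009]
contact_force: [-0.6, -1.1, -0.0]
width: 0.0341
gripper_force: 0.0
```

Request:
servo_tool:
  increments:
    - [0,0,0,0,0,0,0.2]
    - [0,0,0,0,0,0,0.2]
    - [0,0,0,0,0,0,0.2]
    - [0,0,0,0,0,0,0.2]
    - [0,0,0,0,0,0,0.2]

```text
clock: 25.45
position: [0.6334, 0.1658, 0.1348]
ee_rot: [0.0, 0.975, 0.223, 0.001]
contact_force: [-0.9, -0.6, -0.8]
width: 0.0339
gripper_force: 0.0
```

```bash
python3 - <<'E'
from h import *
go((.6318,.1662,.065),25.8)
C=cal('wrist'); im=snap('wrist')
v=look('t2','wrist',C,0,(.6094,.2126),[5.0,5.3]); x,y,a=v[0]; print(x,y,np.degrees(a),v[1:])
go((x+.0515*np.cos(a),y+.0515*np.sin(a),.065),np.degrees(a)+90)
q=proj('wrist',(.6318,.1662,.091),C); print(q)
cv2.circle(im,tuple(int(i) for i in q),3,(255,0,0),-1); cv2.imwrite('pics/w7.png',im[100:300,120:420,::-1])
E
```

```text
pos [0.6334 0.1658 0.1348] yaw 25.8 tilt 0.14 tool cm [-0.14 -0.11  6.98] turn about z deg 0.0
0.6092550179172211 0.21201415064480328 297.5437193617633 (np.float64(0.944991407704425), 0.89, [199.1, 199.0, 129.6, 127.7])
pos [0.633  0.1658 0.1341] yaw 25.8 tilt 0.07 tool cm [ 0.02 -0.05  6.91] turn about z deg -1.7
[255.88182897 224.38318099]
```

View pics/w7.png

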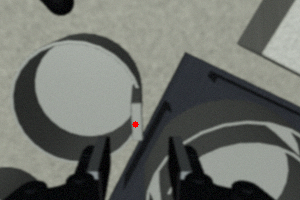

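Request:
servo_tool:
  increments:
    - [0,-0.1,2.5,0,0,0,0.2]
    - [0,0,2.5,0,0,0,0.2]
    - [0,0,1.4,0,0,0,0.2]
    - [0,0,0.5,0,0,0,0.2]
    - [0,0,0,0,0,0,0.2]

```text
clock: 26.05
position: [0.6323, 0.1667, 0.0638]
ee_rot: [0.0, 0.975, 0.224, -0.0]
contact_force: [0.3, 0.6, 0.4]
width: 0.0344
gripper_force: 0.0
```

Request:
servo_tool:
  increments:
    - [0,0,0,0,0,0,1]
    - [0,0,0,0,0,0,1]
    - [0,0,0,0,0,0,1]
    - [0,0,0,0,0,0,1]
    - [0,0,0,0,0,0,1]

```text
clock: 26.55
position: [0.6333, 0.167, 0.0657]
ee_rot: [0.0, 0.975, 0.224, 0.001]
contact_force: [0.2, -0.0, 5.5]
width: 0.007
gripper_force: 78.9
```

Request:
servo_tool:
  increments:
    - [0,0,-1,0,0,0,1]
    - [0,0,-2.5,0,0,0,1]
    - [0,0,-3.5,0,0,0,1]
    - [0,0,-3.5,0,0,0,1]
    - [0,0,-2.5,0,0,0,1]

```text
clock: 27.05
position: [0.6329, 0.1666, 0.1969]
ee_rot: [0.0, 0.975, 0.224, 0.001]
contact_force: [0.7, 0.0, -1.4]
width: 0.0065
gripper_force: 77.9
```

Request:
servo_tool:
  increments:
    - [0,0,0,0,0,0,1]
    - [0,0,0,0,0,0,1]
    - [0,0,0,0,0,0,1]
    - [0,0,0,0,0,0,1]
    - [0,0,0,0,0,0,1]

```text
clock: 27.55
position: [0.6318, 0.1666, 0.1927]
ee_rot: [-0.0, 0.975, 0.224, -0.001]
contact_force: [-1.0, 0.3, -0.7]
width: 0.0069
gripper_force: 77.8
```

```bash
python3 - <<'E'
from h import *
s,p,r=st(); C=cal('wrist'); snap('wrist')
v=look('t2','wrist',C,p[2]-.0655,(p[0]-.023,p[1]+.046),[5.16]); x,y,a=v[0]; print(x,y,np.degrees(a),v[1:], p-[x,y,0])
go((.608,-.0086,p[2]))
E
```

```text
0.6093490902630515 0.2120917986577617 297.15830983635345 (np.float64(0.8369887428777231), 0.7, [175.8, 224.4, 186.3, 164.2]) [ 0.02241203 -0.04549769  0.19269066]
pos [0.6321 0.1667 0.1933] yaw 25.8 tilt 0.09 tool cm [-9.81 14.73  0.07] turn about z deg 0
```

Consistent offset. Carry over t1 and check.

Request:
servo_tool:
  increments:
    - [-2.4,3.7,0,0,0,0,1]
    - [-2.4,3.7,0,0,0,0,1]
    - [-2.5,3.7,0,0,0,0,1]
    - [-2.5,3.6,0,0,0,0,1]
    - [0,0,0,0,0,0,1]

```text
clock: 28.15
position: [0.6075, -0.0138, 0.1941]
ee_rot: [0.002, 0.975, 0.221, -0.001]
contact_force: [0.5, 0.5, -1.4]
width: 0.007
gripper_force: 78.2
```

Request:
servo_tool:
  increments:
    - [0,0,1,0,0,0,1]
    - [0,0,0,0,0,0,1]
    - [0,0,0,0,0,0,1]
    - [0,0,0,0,0,0,1]
    - [0,0,0,0,0,0,1]

```text
clock: 28.65
position: [0.6085, -0.0073, 0.1844]
ee_rot: [0.0, 0.975, 0.224, 0.0]
contact_force: [0.2, 1.2, -0.7]
width: 0.0072
gripper_force: 78.2
```

```bash
python3 - <<'E'
from h import *
s,p,r=st(); C=cal('wrist'); im=snap('wrist')
v=look('t2','wrist',C,p[2]-.0655,(p[0]-.023,p[1]+.046),[5.16]); x,y,a=v[0]; print(x,y,np.degrees(a),v[1:], p-[x,y,0])
go((.608,-.0086,.0825),25.8)
cv2.imwrite('pics/w8.png',im[:,:,::-1])
E
```

```text
0.5862723177814451 0.038237698993899435 296.252595722853 (np.float64(0.8392028845178484), 0.73, [174.4, 225.0, 187.1, 165.2]) [ 0.02224768 -0.04557669  0.18436519]
pos [ 0.6085 -0.0077  0.1844] yaw 25.9 tilt 0.02 tool cm [-0.09  0.06 10.19] turn about z deg 0.1
```

View pics/w8.png

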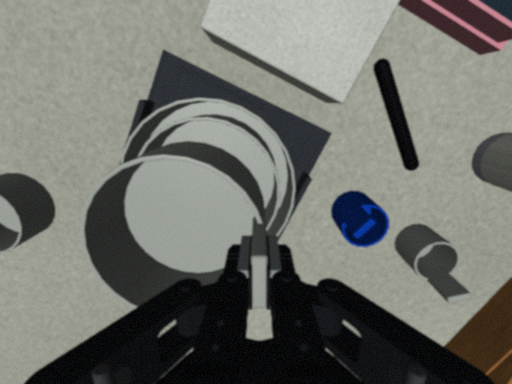

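Request:
servo_tool:
  increments:
    - [-0.1,0.1,2.5,0,0,0,1]
    - [0,0,3,0,0,0,1]
    - [0,0,2.5,0,0,0,1]
    - [0,0,1.4,0,0,0,1]
    - [0,0,0.8,0,0,0,1]

```text
clock: 29.25
position: [0.607, -0.0097, 0.0815]
ee_rot: [-0.0, 0.975, 0.224, -0.001]
contact_force: [-11.9, -2.5, 53.1]
width: 0.0069
gripper_force: 86.8
```

Request:
servo_tool:
  increments:
    - [0,0,0,0,0,0,1]
    - [0,0,0,0,0,0,0.3]
    - [0,0,0,0,0,0,0.3]
    - [0,0,0,0,0,0,0.3]
    - [0,0,0,0,0,0,0.3]

```text
clock: 29.75
position: [0.608, -0.0096, 0.0826]
ee_rot: [0.0, 0.975, 0.224, 0.0]
contact_force: [-0.2, 0.3, -0.2]
width: 0.0303
gripper_force: 0.0
```

Request:
servo_tool:
  increments:
    - [0,0,-2,0,0,0,0.3]
    - [0,0,-4,0,0,0,0.3]
    - [0,0,-4,0,0,0,0.3]
    - [0,0,-4,0,0,0,0.3]
    - [0,0,-2,0,0,0,0.2]

```text
clock: 30.25
position: [0.6093, -0.0098, 0.2466]
ee_rot: [0.001, 0.975, 0.224, 0.003]
contact_force: [-0.7, -0.6, -0.1]
width: 0.0344
gripper_force: 0.0
```

```bash
python3 - <<'E'
from h import *
s,p,r=st(); C=cal('wrist'); snap('wrist'); ya=np.arange(0,6.28,.8)
for k,z,g,y0 in(('t1',.011,(.585,.038),[1.94]),('t2',.016,(.585,.038),[5.16]),('t3',0,(.4434,.2432),ya),('t4',0,(.617,-.2316),ya)):
    v=look(k,'wrist',C,z,g,y0)
    if v:
        x,y,a=v[0]; tm=TUB[k][2]/1000; print(k,v[0].round(4),np.degrees(a).round(1),v[1:]); print('tab',x+tm*np.cos(a),y+tm*np.sin(a)); 
go((.475,.2613,.13),30.7+90)
E
```

```text
t1 [0.5847 0.0375 1.9331] 110.8 (np.float64(0.38997506338928356), 0.55, [206.4, 172.1, 138.9, 118.4])
tab 0.5607447272764612 0.10057498876931506
t2 [0.5864 0.036  5.1703] 296.2 (np.float64(0.9830723801675594), 0.57, [216.7, 173.2, 92.4, 95.0])
tab 0.609164136902444 -0.010231316418609734
t3 [0.4432 0.2435 1.1883] 68.1 (np.float64(0.9847264182611615), 0.6, [41.1, 196.8, 82.2, 71.2])
tab 0.4568217392032136 0.2773871738916004
t4 [ 0.6161 -0.2326  3.8354] 219.8 (np.float64(0.9536195189319829), 0.69, [403.6, 238.0, 60.4, 62.8])
tab 0.5995613793822968 -0.24632630766886393
pos [ 0.607  -0.0095  0.241 ] yaw 25.8 tilt 0.13 tool cm [ -0.06 -30.11  11.14] turn about z deg -94.9
```

Request:
servo_tool:
  increments:
    - [0,-4.3,0,0,0,0,0.2]
    - [0,-4.3,0,0,0,0,0.2]
    - [0,-4.3,0,0,0,0,0.2]
    - [0,-4.3,0,0,0,0,0.2]
    - [0,-4.3,0,0,0,0,0.2]

```text
clock: 31.0
position: [0.5122, 0.185, 0.2401]
ee_rot: [-0.0, 0.975, 0.223, -0.002]
contact_force: [1.1, 0.1, -0.0]
width: 0.0339
gripper_force: 0.0
```

Request:
servo_tool:
  increments:
    - [0,-4.3,0,0,0,0,0.2]
    - [0,-4.3,0,0,0,0,0.2]
    - [0,0,0,0,0,-8.5,0.2]
    - [0,0,0,0,0,-8.5,0.2]
    - [0,0,0,0,0,-8.5,0.2]

```text
clock: 31.5
position: [0.4752, 0.2615, 0.24]
ee_rot: [-0.0, 0.9, 0.437, -0.002]
contact_force: [1.3, 0.2, 0.5]
width: 0.0343
gripper_force: 0.0
```

Request:
servo_tool:
  increments:
    - [0,0,0,0,0,-8.5,0.2]
    - [0,0,0,0,0,-8.5,0.2]
    - [0,0,0,0,0,-8.5,0.2]
    - [0,0,0,0,0,-8.5,0.2]
    - [0,0,0,0,0,-8.5,0.2]

```text
clock: 32.0
position: [0.4756, 0.2609, 0.24]
ee_rot: [-0.001, 0.681, 0.732, -0.002]
contact_force: [0.7, 0.3, -0.3]
width: 0.0339
gripper_force: 0.0
```

Request:
servo_tool:
  increments:
    - [0,0,0,0,0,-8.5,0.2]
    - [0,0,0,0,0,-8.5,0.2]
    - [0,0,0,0,0,-8.5,0.2]
    - [0,0,0,0,0,-1.4,0.2]
    - [0,0,0,0,0,0,0.2]

```text
clock: 32.5
position: [0.476, 0.261, 0.2408]
ee_rot: [-0.001, 0.495, 0.869, -0.001]
contact_force: [0.8, 0.5, -0.3]
width: 0.0345
gripper_force: 0.0
```

```bash
python3 - <<'E'
from h import *
s,p,r=st(); C=cal('wrist'); im=snap('wrist'); ya=np.arange(0,6.28,.8)
v=look('t3','wrist',C,0,(.4434,.2432),ya)
x,y,a=v[0]; tm=TUB['t3'][2]/1000; print(v[0].round(4),np.degrees(a).round(1),v[1:]); t=(x+tm*np.cos(a),y+tm*np.sin(a)); print('tab',t)
go((*t,.13),np.degrees(a)+90)
q=proj('wrist',(*t,.088),C); print(q)
cv2.circle(im,tuple(int(i) for i in q),2,(255,0,0),-1); cv2.imwrite('pics/w9.png',im[:,:,::-1])
E
```

```text
[0.4454 0.2417 6.8762] 394.0 (np.float64(0.9675061465878132), 0.88, [230.2, 168.1, 71.0, 74.1])
tab (np.float64(0.4756566530444085), np.float64(0.2621343794695271))
pos [0.4763 0.2612 0.2414] yaw 120.6 tilt 0.09 tool cm [1.200e-01 1.000e-02 1.114e+01] turn about z deg -3.4
[259.89205036 179.60776511]
```

View pics/w9.png

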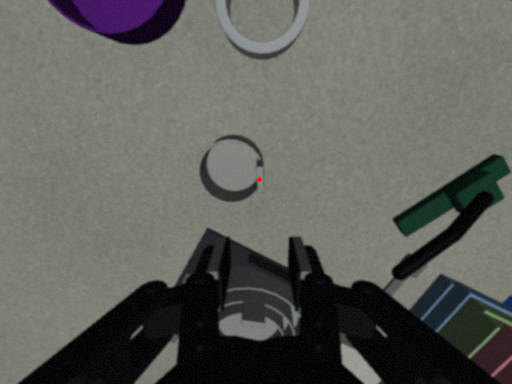

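Request:
servo_tool:
  increments:
    - [0.1,0,4,0,0,-3,0.2]
    - [0,0,4,0,0,0,0.2]
    - [0,0,3,0,0,0,0.2]
    - [0,0,0,0,0,0,0.2]
    - [0,0,0,0,0,0,0.2]

```text
clock: 33.1
position: [0.4763, 0.2622, 0.1325]
ee_rot: [-0.0, 0.472, 0.882, -0.0]
contact_force: [-0.1, 0.2, 0.7]
width: 0.034
gripper_force: 0.0
```

```bash
python3 - <<'E'
from h import *
s,p,r=st(); C=cal('wrist'); im=snap('wrist')
v=look('t3','wrist',C,0,(.4454,.2417),[.5,.7])
x,y,a=v[0]; tm=TUB['t3'][2]/1000; print(v[0].round(4),np.degrees(a).round(1),v[1:]); t=(x+tm*np.cos(a),y+tm*np.sin(a)); print('tab',t)
go((*t,.0625),np.degrees(a)+90)
E
```

```text
[0.445  0.242  0.5799] 33.2 (np.float64(0.9685459940652819), 0.62, [216.0, 194.9, 98.4, 103.8])
tab (np.float64(0.4755429839331269), np.float64(0.2619524789651918))
pos [0.4776 0.2627 0.1341] yaw 123.7 tilt 0.21 tool cm [ 0.05 -0.24  7.16] turn about z deg 0.5
```

Request:
servo_tool:
  increments:
    - [0,-0.2,2.5,0,0,0,0.2]
    - [0,0,2.7,0,0,0,0.2]
    - [0,0,1.4,0,0,0,0.2]
    - [0,0,0.5,0,0,0,0.2]
    - [0,0,0,0,0,0,0.2]

```text
clock: 33.7
position: [0.4753, 0.2613, 0.0621]
ee_rot: [0.001, 0.472, 0.882, 0.001]
contact_force: [-0.6, 0.0, 0.5]
width: 0.0338
gripper_force: 0.0
```

Request:
servo_tool:
  increments:
    - [0,0,0,0,0,0,1]
    - [0,0,0,0,0,0,1]
    - [0,0,0,0,0,0,1]
    - [0,0,0,0,0,0,1]
    - [0,0,0,0,0,0,1]

```text
clock: 34.2
position: [0.4758, 0.2616, 0.0626]
ee_rot: [0.001, 0.471, 0.882, 0.001]
contact_force: [0.2, 0.5, 6.5]
width: 0.0072
gripper_force: 78.9
```

Request:
servo_tool:
  increments:
    - [0,0,-1,0,0,0,1]
    - [0,0,-2.5,0,0,0,1]
    - [0,0,-3.5,0,0,0,1]
    - [0,0,-3.5,0,0,0,1]
    - [0,0,-2.5,0,0,0,1]

```text
clock: 34.7
position: [0.4746, 0.2611, 0.1938]
ee_rot: [0.001, 0.471, 0.882, 0.001]
contact_force: [1.2, 1.0, -0.3]
width: 0.0067
gripper_force: 78.2
```

Request:
servo_tool:
  increments:
    - [0,0,0,0,0,0,1]
    - [0,0,0,0,0,0,1]
    - [-4,0,0,0,0,0,1]
    - [-4,0,0,0,0,0,1]
    - [-4,0,0,0,0,0,1]

```text
clock: 35.2
position: [0.5401, 0.1602, 0.189]
ee_rot: [-0.002, 0.471, 0.882, -0.001]
contact_force: [-0.0, -0.1, -1.0]
width: 0.0072
gripper_force: 78.0
```

Request:
servo_tool:
  increments:
    - [-4,0.1,0,0,0,0,1]
    - [-4,0.1,0,0,0,0,1]
    - [-4,0.1,0,0,0,0,1]
    - [-1,0,0,0,0,0,1]
    - [0,0,0,0,0,0,1]

```text
clock: 35.7
position: [0.6153, 0.0534, 0.1887]
ee_rot: [-0.002, 0.473, 0.881, -0.001]
contact_force: [-0.1, 1.0, -1.2]
width: 0.0069
gripper_force: 78.1
```

Request:
servo_tool:
  increments:
    - [0,0,0,0,0,0,1]
    - [0,0,0,0,0,0,1]
    - [0,0,0,0,0,0,1]
    - [0,0,0,0,0,0,1]
    - [0,0,0,0,0,0,1]

```text
clock: 36.2
position: [0.6155, 0.0555, 0.1916]
ee_rot: [0.0, 0.471, 0.882, 0.0]
contact_force: [-0.3, 0.5, -1.4]
width: 0.0068
gripper_force: 78.1
```

```bash
python3 - <<'E'
from h import *
s,p,r=st(); C=cal('wrist'); im=snap('wrist','w10')
v=look('t3','wrist',C,p[2]-.0625,(p[0]-.0305,p[1]-.02),[.58]); print(v)
v2=look('t2','wrist',C,.016,(.586,.036),[5.17]); print(v2)
x,y,a=v[0]; tm=.0365
go((.586+tm*np.cos(a),.036+tm*np.sin(a),.0625+.021+.002))
E
```

```text
(array([0.58419318, 0.03563741, 0.59292406]), np.float64(0.8460620145167452), 0.84, [196.9, 232.9, 136.1, 150.9])
(array([0.5868331 , 0.03662092, 5.51946759]), np.float64(0.373734317171388), 0.76, [227.4, 175.6, 110.7, 91.8])
pos [0.6157 0.055  0.1914] yaw 123.8 tilt 0.01 tool cm [ 0.09  0.12 10.59] turn about z deg 0
```

View pics/w10.png

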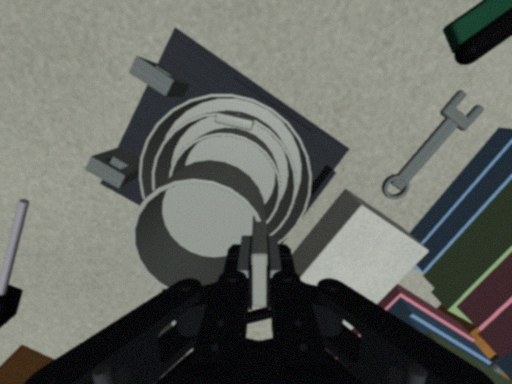

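Request:
servo_tool:
  increments:
    - [0.1,0.1,2.5,0,0,0,1]
    - [0,0,3,0,0,0,1]
    - [0,0,2.5,0,0,0,1]
    - [0,0,1.5,0,0,0,1]
    - [0,0,0.7,0,0,0,1]

```text
clock: 36.85
position: [0.615, 0.0562, 0.0875]
ee_rot: [-0.001, 0.472, 0.882, -0.001]
contact_force: [-0.5, 0.7, -1.9]
width: 0.007
gripper_force: 78.0
```

Request:
servo_tool:
  increments:
    - [0,0,0.2,0,0,0,1]
    - [0,0,0,0,0,0,0.3]
    - [0,0,0,0,0,0,0.3]
    - [0,0,0,0,0,0,0.3]
    - [0,0,0,0,0,0,0.3]

```text
clock: 37.35
position: [0.6166, 0.0562, 0.0881]
ee_rot: [0.001, 0.471, 0.882, 0.0]
contact_force: [-0.6, 1.0, 0.1]
width: 0.0299
gripper_force: 0.0
```

Request:
servo_tool:
  increments:
    - [0,0,-2,0,0,0,0.3]
    - [0,0,-4,0,0,0,0.3]
    - [0,0,-4,0,0,0,0.3]
    - [0,0,-4,0,0,0,0.3]
    - [0,0,-2,0,0,0,0.2]

```text
clock: 37.85
position: [0.6176, 0.0562, 0.252]
ee_rot: [0.003, 0.471, 0.882, 0.002]
contact_force: [-0.2, 0.2, -0.0]
width: 0.0339
gripper_force: 0.0
```

```bash
python3 - <<'E'
from h import *
s,p,r=st(); C=cal('wrist'); snap('wrist')
for k,z,y0 in(('t1',.011,[1.94]),('t2',.016,[5.16]),('t3',.021,[.58])):
    v=look(k,'wrist',C,z,(.585,.037),y0); print(k,v and (v[0].round(4),v[1:]))
go((.5996,-.2463,.2),220-90)
go((.5996,-.2463,.2),220+90)
E
```

```text
t1 (array([0.5855, 0.0369, 1.9236]), (np.float64(0.3651990215699355), 0.8, [227.8, 167.8, 119.5, 118.3]))
t2 (array([0.587 , 0.0353, 5.1567]), (np.float64(0.4610405016098966), 0.81, [228.4, 176.8, 90.9, 107.7]))
t3 (array([0.5851, 0.0359, 0.5993]), (np.float64(0.9809765770231751), 0.56, [227.1, 168.2, 69.5, 75.5]))
pos [0.6158 0.0562 0.2473] yaw 123.7 tilt 0.02 tool cm [-24.25 -18.15   4.73] turn about z deg -6.3
pos [0.6158 0.0562 0.2473] yaw 123.7 tilt 0.02 tool cm [-24.25 -18.15   4.73] turn about z deg 173.7
```

Request:
servo_tool:
  increments:
    - [-3.5,-2.6,0,0,0,0,0.2]
    - [-3.5,-2.6,0,0,0,0,0.2]
    - [-3.5,-2.6,0,0,0,0,0.2]
    - [-3.5,-2.6,0,0,0,0,0.2]
    - [-3.5,-2.6,1,0,0,0,0.2]

```text
clock: 38.55
position: [0.6047, -0.163, 0.2362]
ee_rot: [-0.0, 0.471, 0.882, -0.0]
contact_force: [0.9, 0.1, 0.3]
width: 0.034
gripper_force: 0.0
```

Request:
servo_tool:
  increments:
    - [-3.5,-2.6,2,0,0,-3,0.2]
    - [-3.2,-2.5,2,0,0,-3,0.2]
    - [0,0,1,0,0,0,0.2]
    - [0,0,0,0,0,0,0.2]
    - [0,0,0,0,0,0,0.2]

```text
clock: 39.05
position: [0.6016, -0.2445, 0.1862]
ee_rot: [-0.001, 0.425, 0.905, 0.0]
contact_force: [-0.1, -0.6, -0.4]
width: 0.0342
gripper_force: 0.0
```

```bash
python3 - <<'E'
from h import *
s,p,r=st(); C=cal('wrist'); im=snap('wrist')
v=look('t4','wrist',C,0,(.6165,-.232),np.arange(0,6.28,.8))
x,y,a=v[0]; tm=.0215; print(v[0].round(4),np.degrees(a).round(1),v[1:]); t=(x+tm*np.cos(a),y+tm*np.sin(a)); print('tab',t)
go((*t,.059),np.degrees(a)-90)
q=proj('wrist',(*t,.085),C); print(q)
cv2.circle(im,tuple(int(i) for i in q),2,(255,0,0),-1); cv2.imwrite('pics/w11.png',im[:,:,::-1])
E
```

```text
[ 0.6165 -0.232   0.    ] 0.0 (np.float64(-0.0), 0.96, [352.2, 109.5, 79.0, 59.7])
tab (np.float64(0.638), np.float64(-0.232))
pos [ 0.6025 -0.2443  0.1878] yaw 129.8 tilt 0.04 tool cm [-1.32  3.51 12.89] turn about z deg -140.2
[297.8159159  210.00464211]
```

View pics/w11.png

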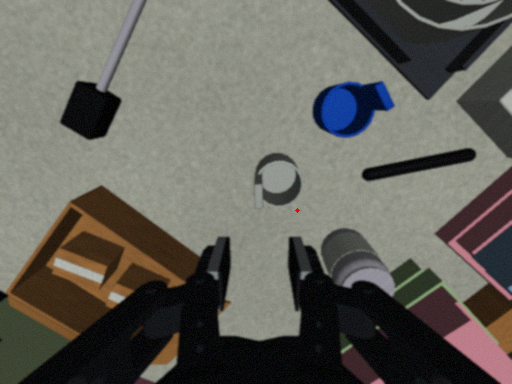

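```bash
python3 - <<'E'
from h import *
C=cal('wrist'); im=snap('wrist')
for d in finder.silhouettes('t4_mid','wrist'): print(d['p'],d['box'])
P=parts('t4',0)
big=cv2.resize(im[100:260,200:360],None,fx=5,fy=5,interpolation=cv2.INTER_CUBIC)
v=(.6163,-.232,np.radians(220))
for p in P:
    m=hullmask(place(p,*v),C,5)[500:1300,1000:1800].astype(np.uint8)
    cs,_=cv2.findContours(m,cv2.RETR_EXTERNAL,cv2.CHAIN_APPROX_NONE); cv2.drawContours(big,cs,-1,(255,0,0),1)
cv2.imwrite('pics/w12.png',cv2.resize(big,(590,590))[:,:,::-1])
go((v[0]+.0215*np.cos(v[2]),v[1]+.0215*np.sin(v[2]),.059),130)
E
```

```text
0.9 [350.0, 110.9, 80.3, 58.9]
0.83 [278.9, 180.5, 51.5, 55.0]
pos [ 0.6027 -0.2445  0.1883] yaw 129.8 tilt 0.09 tool cm [ 0.1  -0.31 12.93] turn about z deg -0.2
```

View pics/w12.png

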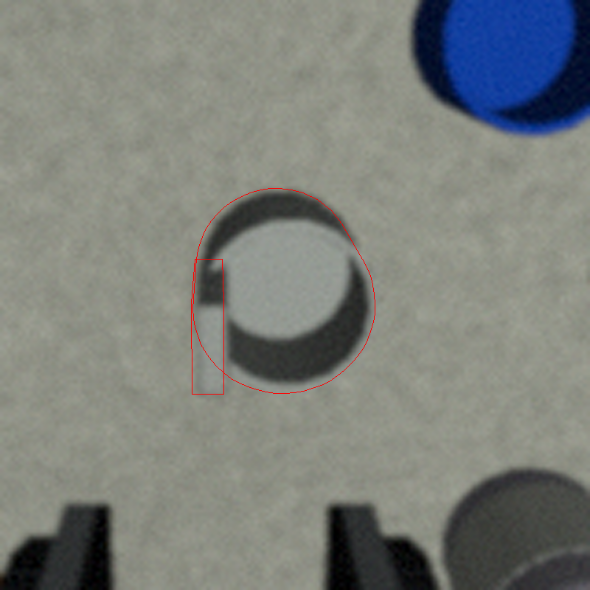

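Request:
servo_tool:
  increments:
    - [0.1,-0.3,4,0,0,0,0.2]
    - [0,0,4,0,0,0,0.2]
    - [0,0,3,0,0,0,0.2]
    - [0,0,1.4,0,0,0,0.2]
    - [0,0,0.5,0,0,0,0.2]

```text
clock: 39.75
position: [0.5989, -0.246, 0.0574]
ee_rot: [-0.001, 0.424, 0.906, 0.0]
contact_force: [-0.1, 0.3, 0.5]
width: 0.034
gripper_force: 0.0
```

Request:
servo_tool:
  increments:
    - [0,0,0,0,0,0,0.2]
    - [0,0,0,0,0,0,1]
    - [0,0,0,0,0,0,1]
    - [0,0,0,0,0,0,1]
    - [0,0,0,0,0,0,1]

```text
clock: 40.25
position: [0.6004, -0.2476, 0.0603]
ee_rot: [0.002, 0.425, 0.905, -0.0]
contact_force: [-0.9, -0.1, 6.2]
width: 0.0065
gripper_force: 78.7
```

Request:
servo_tool:
  increments:
    - [0,0,0,0,0,0,1]
    - [0,0,-2.5,0,0,0,1]
    - [0,0,-4,0,0,0,1]
    - [0,0,-4,0,0,0,1]
    - [0,0,-3.5,0,0,0,1]

```text
clock: 40.75
position: [0.5992, -0.2469, 0.2004]
ee_rot: [0.001, 0.425, 0.905, -0.0]
contact_force: [0.8, -0.2, -0.3]
width: 0.0064
gripper_force: 77.9
```

Request:
servo_tool:
  increments:
    - [0,0,0,0,0,0,1]
    - [3.8,2.5,0,0,0,0,1]
    - [3.8,2.5,0,0,0,0,1]
    - [3.8,2.5,0,0,0,0,1]
    - [3.8,2.5,0,0,0,0,1]

```text
clock: 41.25
position: [0.5777, -0.0644, 0.1972]
ee_rot: [-0.001, 0.425, 0.905, -0.0]
contact_force: [0.0, 0.7, 0.2]
width: 0.007
gripper_force: 78.1
```

Request:
servo_tool:
  increments:
    - [3.8,2.4,0,0,0,0,1]
    - [3.6,2.3,0,0,0,0,1]
    - [0,0,0,0,0,0,1]
    - [0,0,0,0,0,0,1]
    - [0,0,0,0,0,0,1]

```text
clock: 41.75
position: [0.5677, 0.0201, 0.1978]
ee_rot: [-0.0, 0.425, 0.905, -0.001]
contact_force: [0.2, 0.5, -0.5]
width: 0.0069
gripper_force: 78.1
```

```bash
python3 - <<'E'
from h import *
s,p,r=st(); C=cal('wrist'); im=snap('wrist')
for d in finder.silhouettes('t4_mid','wrist'): print(d['p'],d['box'])
v=look('t4','wrist',C,p[2]-.059,(p[0]+.0165,p[1]+.0138),[3.84]); print(v)
for d in finder.silhouettes('t3_mid','wrist'): print(d['p'],d['box'])
go((.5685,.0222,.059+.026+.002))
E
```

```text
0.93 [211.9, 273.6, 29.1, 29.1]
0.63 [295.0, 241.0, 85.6, 116.6]
(array([0.58244464, 0.03429584, 3.7738623 ]), np.float64(0.8304292249730894), 0.63, [295.0, 241.0, 85.6, 116.6])
0.92 [288.6, 174.9, 89.5, 79.1]
0.25 [36.4, 241.1, 72.8, 127.6]
pos [0.5679 0.0197 0.198 ] yaw 129.6 tilt 0.02 tool cm [ 0.16  0.21 11.1 ] turn about z deg 0
```

Request:
servo_tool:
  increments:
    - [0.2,0.2,2.5,0,0,0,1]
    - [0,0,3,0,0,0,1]
    - [0,0,2.8,0,0,0,1]
    - [0,0,1.7,0,0,0,1]
    - [0,0,0.7,0,0,0,1]

```text
clock: 42.45
position: [0.5668, 0.023, 0.0893]
ee_rot: [-0.002, 0.425, 0.905, -0.001]
contact_force: [-0.3, -0.4, 0.3]
width: 0.0069
gripper_force: 78.2
```

Request:
servo_tool:
  increments:
    - [0,0,0.2,0,0,0,1]
    - [0,0,0,0,0,0,0.4]
    - [0,0,0,0,0,0,0.4]
    - [0,0,0,0,0,0,0.4]
    - [0,0,0,0,0,0,0.4]

```text
clock: 42.95
position: [0.5685, 0.0237, 0.0901]
ee_rot: [0.001, 0.425, 0.905, 0.0]
contact_force: [-0.1, -0.3, 0.1]
width: 0.0258
gripper_force: 0.0
```

Request:
servo_tool:
  increments:
    - [0,0,-2,0,0,0,0.4]
    - [0,0,-4,0,0,0,0.4]
    - [0,0,-4,0,0,0,0.4]
    - [0,0,-4,0,0,0,0.4]
    - [0,0,-2,0,0,0,0.2]

```text
clock: 43.45
position: [0.5695, 0.0237, 0.2538]
ee_rot: [0.003, 0.425, 0.905, 0.001]
contact_force: [1.6, 0.2, 0.1]
width: 0.0338
gripper_force: 0.0
```

```bash
python3 - <<'E'
from h import *
s,p,r=st(); C=cal('wrist'); im=snap('wrist')
for k,z,y0 in(('t3',.021,[.58]),('t4',.026,[3.8])):
    v=look(k,'wrist',C,z,(.585,.036),y0); print(k,v and (v[0].round(4),v[1:]))
def pts(n,c):
  for k,z in(('rod_handle',.017),('rod_shoulder',.017),('rod_midshaft',.017),('rod_tip',.017),('eye_left',.05),('eye_right',.05),('gate_mid',.05)):
    for d in finder.tip_of(k,n)[:2]:
      if d['p']>.3: print(n,k,round(d['p'],2),np.round(d['at']),ray(n,d['at'],z,c)[:2].round(4))
pts('wrist',C); snap('top'); pts('top',cal('top'))
go((.41,-.18,.25))
E
```

```text
t3 (array([0.5852, 0.0358, 0.5949]), (np.float64(0.5621409132143937), 0.77, [277.6, 170.1, 76.0, 74.9]))
t4 (array([0.5827, 0.0368, 3.7737]), (np.float64(0.9554086369390913), 0.56, [275.7, 169.4, 41.4, 44.4]))
wrist rod_handle 0.96 [ 50. 260.] [ 0.4155 -0.3041]
wrist rod_shoulder 0.9 [ 57. 250.] [ 0.4166 -0.2809]
wrist rod_shoulder 0.64 [278. 284.] [ 0.722  -0.1106]
wrist rod_midshaft 0.8 [ 71. 209.] [ 0.4019 -0.2049]
wrist rod_tip 0.57 [ 94. 172.] [ 0.4001 -0.1333]
wrist eye_left 0.74 [241.  69.] [0.4799 0.1005]
wrist eye_right 0.95 [177. 151.] [ 0.4766 -0.024 ]
wrist gate_mid 0.67 [207. 114.] [0.4789 0.0358]
top rod_handle 0.91 [358. 232.] [ 0.4193 -0.2936]
top rod_shoulder 0.67 [350. 232.] [ 0.4182 -0.2713]
top rod_midshaft 0.86 [322. 237.] [ 0.4052 -0.1942]
top rod_midshaft 0.7 [296. 121.] [ 0.7352 -0.1233]
top rod_tip 0.82 [295. 240.] [ 0.3966 -0.1207]
top rod_tip 0.67 [238. 169.] [0.5949 0.0431]
top eye_left 0.72 [213. 209.] [0.4778 0.1067]
top eye_right 0.67 [258. 207.] [ 0.4842 -0.0182]
top eye_right 0.32 [419. 196.] [ 0.5167 -0.4553]
top gate_mid 0.87 [240. 206.] [0.4857 0.0312]
pos [0.568  0.0238 0.2493] yaw 129.7 tilt 0.0 tool cm [ -5.57 -25.18  -0.07] turn about z deg 0
```

Request:
servo_tool:
  increments:
    - [0,0,0,0,0,8.5,0]
    - [0,0,0,0,0,8.5,0]
    - [0,0,0,0,0,8.5,0]
    - [0,0,0,0,0,8.5,0]
    - [0,0,0,0,0,0.7,0]

```text
clock: 44.85
position: [0.568, 0.0238, 0.2493]
ee_rot: [0.0, 0.675, 0.737, -0.0]
contact_force: [-0.5, 0.1, 0.4]
width: 0.0426
gripper_force: 0.0
```

Request:
servo_tool:
  increments:
    - [-4.1,-2.5,0,0,0,0,-0.3]
    - [-4.1,-2.5,0,0,0,0,-0.3]
    - [-4.1,-2.5,0,0,0,0,-0.3]
    - [-4.1,-2.5,0,0,0,0,-0.3]
    - [-4.1,-2.6,0,0,0,0,-0.3]

```text
clock: 45.35
position: [0.4596, -0.193, 0.2496]
ee_rot: [0.001, 0.674, 0.739, 0.0]
contact_force: [0.6, -0.1, -1.2]
width: 0.0553
gripper_force: 0.0
```

Request:
servo_tool:
  increments:
    - [-4.1,-2.6,0,0,0,0,-0.3]
    - [-4.1,-2.6,2,0,0,0,-0.3]
    - [0,0,2,0,0,0,-0.3]
    - [0,0,0,0,0,0,-0.3]
    - [0,0,0,0,0,0,-0.3]

```text
clock: 45.85
position: [0.417, -0.2755, 0.2104]
ee_rot: [-0.0, 0.675, 0.738, 0.0]
contact_force: [0.6, 0.1, 0.6]
width: 0.0553
gripper_force: 0.0
```

```bash
cat >> h.py <<'E'
def pts(n,c,ks=(('rod_handle',.017),('rod_shoulder',.017),('rod_midshaft',.017),('rod_tip',.017),('eye_left',.05),('eye_right',.05),('gate_mid',.05))):
  for k,z in ks:
    for d in finder.tip_of(k,n)[:2]:
      if d['p']>.3: print(n,k,round(d['p'],2),np.round(d['at']),ray(n,d['at'],z,c)[:2].round(4))
def rodfit(n,C,x,y,a,z=.017):
  L=[d for d in finder.silhouettes('rod_handle',n) if d['p']>.2]
  if not L: return None
  g=proj(n,[x,y,z],C); d=min(L,key=lambda d:np.hypot(*(np.array(d['box'][:2])-g))); reg=cv2.resize(d['region'].astype(np.uint8),None,fx=3,fy=3,interpolation=cv2.INTER_LINEAR)>0
  P=[box(.05,.034,z-.017,z+.017),box(.15,.010,z-.004,z+.004,.1)]
  def cost(v):
    m=hullmask(place(P[0],*v),C,3)|hullmask(place(P[1],*v),C,3); return -(m&reg).sum()/(m|reg).sum()
  o=minimize(cost,[x,y,a],method='Nelder-Mead',options=dict(initial_simplex=[[x,y,a],[x+.008,y,a],[x,y+.008,a],[x,y,a+.06]],maxiter=120,xatol=2e-4,fatol=1e-4)); return o.x,-o.fun,d['p'],d['box']
E
python3 - <<'E'
from h import *
C=cal('wrist'); snap('wrist'); pts('wrist',C)
v=rodfit('wrist',C,.416,-.302,np.radians(95)); print(v, v and np.degrees(v[0][2]))
if v:
  x,y,a=v[0]; go((x+.004*np.cos(a),y+.004*np.sin(a),.015),np.degrees(a))
E
```

```text
wrist rod_handle 0.91 [258. 193.] [ 0.4179 -0.3038]
wrist rod_shoulder 0.74 [255. 173.] [ 0.4123 -0.2777]
wrist rod_shoulder 0.54 [253. 111.] [ 0.4042 -0.2037]
wrist rod_midshaft 0.65 [254. 111.] [ 0.4046 -0.2042]
wrist rod_tip 0.71 [251.  38.] [ 0.3953 -0.1301]
wrist eye_right 0.31 [310. 305.] [ 0.5003 -0.4436]
(array([ 0.41655064, -0.30206271,  1.69152731]), np.float64(0.9087238897665438), 0.81, [256.4, 124.2, 33.3, 179.2]) 96.91737604293851
pos [ 0.4173 -0.2754  0.2106] yaw 95.1 tilt 0.05 tool cm [-2.23 -0.33 19.56] turn about z deg -1.8
```

Request:
servo_tool:
  increments:
    - [-2.2,-0.3,0,0,0,-2,-0.3]
    - [0,0,4,0,0,0,-0.3]
    - [0,0,4,0,0,0,-0.3]
    - [0,0,4,0,0,0,-0.3]
    - [0,0,0,0,0,0,-0.3]

```text
clock: 46.8
position: [0.4127, -0.2949, 0.0859]
ee_rot: [-0.006, 0.662, 0.749, 0.0]
contact_force: [-0.6, 0.3, 0.2]
width: 0.0555
gripper_force: 0.0
```

Request:
servo_tool:
  increments:
    - [0,0,0,0,0,0,-0.3]
    - [0,0,3,0,0,0,-0.3]
    - [0,0,2.5,0,0,0,-0.3]
    - [0,0,1.3,0,0,0,-0.3]
    - [0,0,0.6,0,0,0,-0.3]

```text
clock: 47.3
position: [0.4171, -0.2989, 0.0175]
ee_rot: [0.001, 0.662, 0.749, -0.0]
contact_force: [-0.7, 0.8, -0.8]
width: 0.0552
gripper_force: 0.0
```

Request:
servo_tool:
  increments:
    - [0,0,0,0,0,0,-0.3]
    - [0,0,0,0,0,0,1]
    - [0,0,0,0,0,0,1]
    - [0,0,0,0,0,0,1]
    - [0,0,0,0,0,0,1]

```text
clock: 47.8
position: [0.417, -0.2989, 0.0181]
ee_rot: [0.002, 0.662, 0.749, -0.0]
contact_force: [-0.3, 0.5, 5.5]
width: 0.0325
gripper_force: 80.5
```

Request:
servo_tool:
  increments:
    - [0,0,0,0,0,0,1]
    - [0,0,-1.5,0,0,0,1]
    - [0,0,-3,0,0,0,1]
    - [0,0,-3,0,0,0,1]
    - [0,0,-2.5,0,0,0,1]

```text
clock: 48.3
position: [0.4162, -0.2982, 0.1185]
ee_rot: [0.001, 0.662, 0.749, -0.0]
contact_force: [1.1, 0.9, -0.4]
width: 0.0325
gripper_force: 79.5
```

Request:
servo_tool:
  increments:
    - [0,0,0,0,0,0,1]
    - [0,0,0,0,0,0,1]
    - [0,0,0,0,0,0,1]
    - [0,0,0,0,0,0,1]
    - [0,0,0,0,0,0,1]

```text
clock: 48.8
position: [0.4154, -0.2974, 0.1151]
ee_rot: [-0.001, 0.662, 0.749, 0.0]
contact_force: [0.0, 0.4, -1.5]
width: 0.0326
gripper_force: 79.6
```

```bash
python3 - <<'E'
from h import *
s,p,r=st(); print(s['moment'],s['contact_force'])
C=cal('wrist'); snap('wrist'); z=p[2]+.002; print(z)
pts('wrist',C,(('rod_handle',z),('rod_shoulder',z),('rod_midshaft',z),('rod_tip',z)))
c,f=cal('scene'); snap('scene')
pts('scene',(c,f),(('rod_handle',z),('rod_shoulder',z),('rod_midshaft',z),('rod_tip',z),('eye_left',.05),('eye_right',.05),('gate_mid',.05)))
go((.479,-.235,p[2]),88.5)
E
```

```text
[-0.0056945   0.00264289 -0.01088543] [ 0.01308342  0.35484098 -1.48350559]
0.11714087034851886
wrist rod_handle 0.78 [256. 259.] [ 0.4141 -0.2996]
wrist rod_shoulder 0.95 [259. 220.] [ 0.4126 -0.2761]
wrist rod_shoulder 0.53 [256. 259.] [ 0.4141 -0.3   ]
wrist rod_midshaft 0.77 [256.  69.] [ 0.4021 -0.2027]
scene rod_handle 0.76 [170. 158.] [ 0.4181 -0.3066]
scene rod_shoulder 0.82 [184. 158.] [ 0.4189 -0.266 ]
scene rod_midshaft 0.88 [209. 154.] [ 0.4005 -0.1982]
scene rod_tip 0.56 [183. 157.] [ 0.413  -0.2708]
scene rod_tip 0.53 [233. 154.] [ 0.3968 -0.1291]
scene eye_left 0.61 [314. 193.] [0.4755 0.1073]
scene eye_right 0.94 [270. 192.] [ 0.4764 -0.0196]
scene eye_right 0.63 [174. 158.] [ 0.3518 -0.3177]
pos [ 0.4159 -0.2979  0.1163] yaw 97.0 tilt 0.01 tool cm [5.47 7.03 0.12] turn about z deg 8.5
```

Request:
servo_tool:
  increments:
    - [0,0,-4.5,0,0,3.5,1]
    - [0,0,-4.5,0,0,3.5,1]
    - [0,0,-4.4,0,0,0,1]
    - [4.6,0.2,0,0,0,0,1]
    - [4.6,0.2,0,0,0,0,1]

```text
clock: 49.95
position: [0.4207, -0.2062, 0.252]
ee_rot: [0.002, 0.708, 0.706, 0.001]
contact_force: [0.9, 1.0, -1.8]
width: 0.0323
gripper_force: 80.1
```

Request:
servo_tool:
  increments:
    - [4.6,0.2,0,0,0,0,1]
    - [4.6,0.2,0,0,0,0,1]
    - [4.6,0.2,0,0,0,0,1]
    - [4.6,0.2,0,0,0,0,1]
    - [0,0,0,0,0,0,1]

```text
clock: 50.45
position: [0.4268, -0.0165, 0.2504]
ee_rot: [-0.001, 0.704, 0.71, 0.001]
contact_force: [-0.0, -1.9, -1.2]
width: 0.0324
gripper_force: 80.0
```

Request:
servo_tool:
  increments:
    - [0,0,0,0,0,0,1]
    - [0,0,0,0,0,0,1]
    - [0,0,0,0,0,0,1]
    - [0,0,0,0,0,0,1]
    - [0,0,0,0,0,0,1]

```text
clock: 50.95
position: [0.4277, -0.0228, 0.2501]
ee_rot: [-0.0, 0.708, 0.707, -0.0]
contact_force: [-0.9, -0.2, -1.5]
width: 0.0329
gripper_force: 80.0
```

```bash
python3 - <<'E'
from h import *
s,p,r=st(); go((.479,-.235,.116),90)
C=cal('wrist'); im=snap('wrist','w13')
pts('wrist',C,(('eye_left',.05),('eye_right',.05),('gate_mid',.05)))
z=p[2]-.001
pts('wrist',C,(('rod_handle',z),('rod_shoulder',z),('rod_midshaft',z),('rod_tip',z)))
g=cv2.cvtColor(im,cv2.COLOR_RGB2GRAY)
for y in(.037+.052,.037-.052):
    q=proj('wrist',(.479,y,.066),C).round().astype(int); print(q, [proj('wrist',(.479+a*.018,y+b*.008,.066),C).round().tolist() for a,b in((-1,-1),(1,1))])
    print(g[q[1]-20:q[1]+21:3,q[0]-28:q[0]+29:3])
E
```

```text
pos [ 0.4277 -0.0228  0.2501] yaw 89.9 tilt 0.01 tool cm [-21.22   5.16  13.42] turn about z deg -0.1
wrist eye_left 0.89 [304.  64.] [0.4792 0.0995]
wrist eye_right 0.85 [298. 170.] [ 0.4775 -0.0221]
wrist gate_mid 0.64 [302. 121.] [0.4791 0.0374]
wrist gate_mid 0.43 [457. 222.] [ 0.6958 -0.0954]
wrist rod_handle 0.76 [258. 259.] [ 0.4275 -0.0268]
wrist rod_shoulder 0.68 [262. 219.] [ 0.4296 -0.0018]
wrist rod_midshaft 0.6 [258.  70.] [0.4274 0.073 ]
[306  73] [[289.0, 81.0], [323.0, 64.0]]
[[156 134  50  49  55  48  46  51  44  52  51  54  47  49  53  57  50  51
   52]
 [153 137  50  49  51  45  56  53  56  51  52  52  54  50  54  57  52  55
   46]
 [158 128  47  51  46  49  49  51  48  47  50  49  50  48  46  49  48  55
   49]
 [158 125  52  55  52  45  52  55  48  54  50  49  50  51  55  54  48  50
   48]
 [156 118  50  49  79  83  77  79  88  87  89  87  93  93  93  71  50  49
   46]
 [159 120  50  43  98 114 113 113 105 112 110 110 113 109 107  73  49  53
   49]
 [162 118  47  36 107 113 108 114 113 111 110 113 109 107 112  74  50  54
   54]
 [161 124  48  35 110 117 114 112 11
[... 1009 characters left out ...]
 102  98 105  99 102 103 105 108  71  50  50
   62]
 [158 160 157  61  34  95 113 112 108 111 108 112 116 108 113  74  50  48
   45]
 [153 163 153  63  40  95 115 114 113 108 111 112 109 113 113  67  49  47
   52]
 [154 158 151  64  46 100 113 112 109 111 113 108 112 109 114  65  48  51
   49]
 [157 158 148  59  46  89  98  93  92  87  85  88  82  81  81  53  55  50
   54]
 [161 156 148  58  50  53  52  43  51  49  52  56  50  52  45  45  52  52
   46]
 [163 163 152  57  50  54  47  45  43  51  50  51  50  49  48  50  49  56
   49]
 [160 161 150  58  49  53  48  56  50  52  46  49  50  53  49  51  50  51
   48]
 [162 158 153  56  50  54  48  50  57  47  50  47  52  51  47  49  50  50
   50]]
```

```bash
python3 - <<'E'
from h import *
C=cal('wrist'); im=snap('wrist'); g=cv2.cvtColor(im,cv2.COLOR_RGB2GRAY)
win=np.zeros((384,512),bool)
for y in(.037+.052,.037-.052):
    q=proj('wrist',(.479,y,.066),C).round().astype(int); win[q[1]-16:q[1]+15,q[0]-21:q[0]+21]=1
reg=(g>78)&(g<132)&win; reg=cv2.morphologyEx(reg.astype(np.uint8),cv2.MORPH_OPEN,np.ones((3,3)))
S=4; reg4=cv2.resize(reg,None,fx=S,fy=S,interpolation=cv2.INTER_LINEAR)>0
win4=cv2.resize(win.astype(np.uint8),None,fx=S,fy=S,interpolation=cv2.INTER_NEAREST)>0
def model(v,top):
    m=np.zeros_like(reg4)
    for yy in(.052,-.052):
        b=box(.036,.016,.064 if top else .006,.066); b[:,1]+=yy; m|=hullmask(place(b,*v),C,S)
    return m&win4
for top in(1,0):
    f=lambda v:-(model(v,top)&reg4).sum()/(model(v,top)|reg4).sum()
    o=minimize(f,[.479,.037,0],method='Nelder-Mead',options=dict(initial_simplex=[[.479,.037,0],[.485,.037,0],[.479,.043,0],[.479,.037,.05]],maxiter=150,xatol=1e-4,fatol=1e-4)); print(top,o.x,np.degrees(o.x[2]),-o.fun)
E
```

```text
1 [0.480018   0.03629069 0.01786914] 1.0238261424033877 0.8922091143182227
0 [0.4803277  0.03628113 0.01872238] 1.0727133093412426 0.6857142857142857
```

Request:
servo_tool:
  increments:
    - [0,0,0,0,0,-1.1,1]
    - [-4.9,1.3,0,0,0,0,1]
    - [-4.9,1.3,0,0,0,0,1]
    - [-4.9,1.3,0,0,0,0,1]
    - [-4.9,1.4,0,0,0,0,1]

```text
clock: 51.9
position: [0.4841, -0.2155, 0.2504]
ee_rot: [0.0, 0.7, 0.714, 0.0]
contact_force: [0.7, 1.6, -0.7]
width: 0.0326
gripper_force: 80.0
```

Request:
servo_tool:
  increments:
    - [0,0,4.5,0,0,0,1]
    - [0,0,4.5,0,0,0,1]
    - [0,0,4.5,0,0,0,1]
    - [0,0,4.5,0,0,0,1]
    - [0,0,1.9,0,0,0,1]

```text
clock: 52.4
position: [0.4812, -0.2124, 0.0473]
ee_rot: [-0.004, 0.7, 0.714, -0.001]
contact_force: [-0.9, 1.0, -0.2]
width: 0.0323
gripper_force: 80.0
```

Request:
servo_tool:
  increments:
    - [0,0,0,0,0,0,1]
    - [0,0,0,0,0,0,1]
    - [0,0,0,0,0,0,1]
    - [0,0,0,0,0,0,1]
    - [0,0,0,0,0,0,1]

```text
clock: 52.9
position: [0.4845, -0.2143, 0.0526]
ee_rot: [0.001, 0.7, 0.714, 0.0]
contact_force: [-0.2, 0.5, -1.9]
width: 0.0323
gripper_force: 80.0
```

```bash
python3 - <<'E'
from h import *
s,p,r=st(); go((.4844,-.2175,.051),91); go((.4814,-.046,.051),91)
z=p[2]-.001; K=(('rod_handle',z),('rod_midshaft',z),('rod_tip',z),('eye_right',.05),('eye_left',.05))
for n in('wrist','scene','top'):
    C=cal(n); snap(n); pts(n,C,K)
E
```

```text
pos [ 0.4845 -0.2143  0.0526] yaw 91.1 tilt 0.16 tool cm [-0.32 -0.02  0.16] turn about z deg 0.1
pos [ 0.4845 -0.2143  0.0526] yaw 91.1 tilt 0.16 tool cm [16.83  0.03  0.13] turn about z deg 0.1
wrist rod_handle 0.56 [258. 258.] [ 0.4842 -0.2177]
wrist rod_midshaft 0.95 [256.  67.] [ 0.4815 -0.1175]
scene rod_handle 0.87 [201. 189.] [ 0.4777 -0.2169]
scene rod_midshaft 0.81 [238. 191.] [ 0.4809 -0.1109]
scene rod_tip 0.84 [262. 194.] [ 0.487  -0.0419]
scene eye_right 0.63 [270. 190.] [ 0.472  -0.0172]
scene eye_left 0.91 [314. 194.] [0.4785 0.1072]
top rod_handle 0.69 [329. 205.] [ 0.4916 -0.2101]
top rod_midshaft 0.5 [292. 210.] [ 0.4758 -0.1091]
top rod_tip 0.54 [264. 208.] [ 0.4806 -0.0338]
top eye_right 0.9 [262. 206.] [ 0.4862 -0.0272]
top eye_left 0.67 [210. 210.] [0.4733 0.1143]
top eye_left 0.34 [294. 120.] [ 0.7286 -0.1156]
```

Request:
servo_tool:
  increments:
    - [0.5,0,0.15,0,0,0,1]
    - [0.8,0,0,0,0,0,1]
    - [0.8,0,0,0,0,0,1]
    - [0.8,0,0,0,0,0,1]
    - [0.6,0,0,0,0,0,1]

```text
clock: 54.3
position: [0.4828, -0.1777, 0.0497]
ee_rot: [-0.0, 0.7, 0.714, -0.0]
contact_force: [-0.6, 0.6, -0.9]
width: 0.0327
gripper_force: 80.0
```

```bash
python3 - <<'E'
from h import *
s,p,r=st(); go((.4814,-.046,.051),91); print(s['moment'],s['contact_force'])
n='wrist';C=cal(n); snap(n); pts(n,C,(('rod_midshaft',.05),('rod_tip',.05),('eye_right',.05)))
E
```

```text
pos [ 0.4828 -0.1777  0.0497] yaw 91.2 tilt 0.02 tool cm [13.18  0.13 -0.12] turn about z deg 0.2
[-0.0089153   0.06994572 -0.00186419] [-0.64267271  0.58548734 -0.89782759]
wrist rod_midshaft 0.87 [257.  69.] [ 0.4801 -0.0817]
```

Request:
servo_tool:
  increments:
    - [1.4,0.05,-0.05,0,0,0,1]
    - [1.4,0.05,-0.05,0,0,0,1]
    - [1.4,0,0,0,0,0,1]
    - [1.4,0,0,0,0,0,1]
    - [1.4,0,0,0,0,0,1]

```text
clock: 55.0
position: [0.4824, -0.1073, 0.0508]
ee_rot: [-0.0, 0.7, 0.714, -0.0]
contact_force: [-1.3, -0.0, -2.1]
width: 0.0325
gripper_force: 80.0
```

Request:
servo_tool:
  increments:
    - [0,0,0,0,0,0,1]
    - [0,0,0,0,0,0,1]
    - [0,0,0,0,0,0,1]
    - [0,0,0,0,0,0,1]
    - [0,0,0,0,0,0,1]

```text
clock: 55.5
position: [0.4827, -0.1094, 0.0507]
ee_rot: [0.0, 0.7, 0.714, -0.0]
contact_force: [-0.3, -0.9, -1.1]
width: 0.0326
gripper_force: 80.0
```

```bash
python3 - <<'E'
from h import *
s,p,r=st(); go((.4814,-.046,.051),91); print(s['moment'],s['contact_force'])
n='wrist';C=cal(n); snap(n); pts(n,C,(('rod_midshaft',.05),('rod_shoulder',.05),('rod_tip',.05),('eye_right',.05)))
n='scene';C=cal(n); snap(n); pts(n,C,(('rod_tip',.05),('eye_left',.05)))
E
```

```text
pos [ 0.4827 -0.1094  0.0507] yaw 91.1 tilt 0.02 tool cm [ 6.34 -0.01 -0.03] turn about z deg 0.1
[-0.01375816 -0.02204253  0.03611696] [-0.27288911 -0.86868243 -1.13485581]
wrist rod_shoulder 0.71 [260. 218.] [ 0.4829 -0.0874]
wrist eye_right 0.83 [254.  95.] [ 0.4791 -0.0245]
scene rod_tip 0.54 [301. 195.] [0.4862 0.0696]
scene rod_tip 0.5 [247. 190.] [ 0.4749 -0.0835]
scene eye_left 0.82 [315. 194.] [0.48   0.1092]
```

Request:
servo_tool:
  increments:
    - [0.4,-0.05,0,0,0,0,1]
    - [0.6,0,0,0,0,0,1]
    - [0.6,0,0,0,0,0,1]
    - [0.6,0,0,0,0,0,1]
    - [0.6,0,0,0,0,0,1]

```text
clock: 56.4
position: [0.4815, -0.0801, 0.0507]
ee_rot: [-0.0, 0.7, 0.714, -0.0]
contact_force: [-0.9, 0.5, -0.9]
width: 0.0327
gripper_force: 80.0
```

Request:
servo_tool:
  increments:
    - [0.6,0,0,0,0,0,1]
    - [0.6,0,0,0,0,0,1]
    - [0.4,0,0,0,0,0,1]
    - [0,0,0,0,0,0,1]
    - [0,0,0,0,0,0,1]

```text
clock: 56.9
position: [0.4813, -0.0649, 0.0508]
ee_rot: [0.0, 0.7, 0.714, -0.0]
contact_force: [0.0, 0.2, -0.7]
width: 0.0324
gripper_force: 80.0
```

```bash
python3 - <<'E'
from h import *
s,p,r=st(); go((.4814,-.046,.051),91); print(s['moment'],s['contact_force'])
n='wrist';C=cal(n); snap(n); pts(n,C,(('rod_midshaft',.05),('rod_shoulder',.05),('rod_tip',.05),('eye_right',.05)))
E
```

```text
pos [ 0.4813 -0.0649  0.0508] yaw 91.2 tilt 0.02 tool cm [ 1.89  0.05 -0.03] turn about z deg 0.2
[-0.02059802  0.01097588  0.05225842] [ 0.00348114  0.17975749 -0.66220053]
wrist rod_midshaft 0.94 [258.  68.] [0.4792 0.0318]
wrist rod_shoulder 0.64 [260. 220.] [ 0.4816 -0.044 ]
wrist rod_tip 0.42 [256. 183.] [ 0.4793 -0.0233]
wrist eye_right 0.91 [258. 183.] [ 0.4801 -0.0231]
```

Request:
servo_tool:
  increments:
    - [0.5,0,0,0,0,0,1]
    - [0.5,0,0,0,0,0,1]
    - [0.4,0,0,0,0,0,1]
    - [0.2,0,0,0,0,0,1]
    - [0,0,0,0,0,0,1]

```text
clock: 57.65
position: [0.4809, -0.0484, 0.0508]
ee_rot: [0.0, 0.7, 0.714, -0.0]
contact_force: [0.5, 0.2, -0.9]
width: 0.0326
gripper_force: 80.0
```

Request:
servo_tool:
  increments:
    - [0.1,0,0,0,0,0,1]
    - [0.1,0,0,0,0,0,1]
    - [0.1,0,0,0,0,0,1]
    - [0,0,0,0,0,0,1]
    - [0,0,0,0,0,0,1]

```text
clock: 58.15
position: [0.4809, -0.0459, 0.0507]
ee_rot: [0.0, 0.7, 0.714, -0.0]
contact_force: [0.6, 0.3, -0.0]
width: 0.0324
gripper_force: 80.0
```

```bash
python3 - <<'E'
from h import *
s,p,r=st(); go((.4814,-.046,.051),91); print(s['moment'],s['contact_force'])
n='wrist';C=cal(n); snap(n); pts(n,C,(('rod_midshaft',.05),('rod_shoulder',.05),('eye_right',.05),('gate_mid',.05),('eye_left',.05)))
E
```

```text
pos [ 0.4809 -0.0459  0.0507] yaw 91.1 tilt 0.01 tool cm [-0.01  0.05 -0.03] turn about z deg 0.1
[ 0.01045288 -0.00625269 -0.05308114] [ 0.59180746  0.26553685 -0.04049495]
wrist rod_midshaft 0.97 [256.  68.] [0.4777 0.0503]
wrist rod_midshaft 0.43 [257. 215.] [ 0.4797 -0.0225]
wrist rod_shoulder 0.93 [259. 220.] [ 0.4805 -0.0256]
wrist eye_right 0.63 [258. 218.] [ 0.48   -0.0243]
wrist gate_mid 0.97 [260. 101.] [0.4799 0.0364]
```

Request:
servo_tool:
  increments:
    - [0.1,0,0,0,0,0,1]
    - [0.1,0,0,0,0,0,1]
    - [0,0,0,0,0,0,1]
    - [0,0,0,0,0,0,1]
    - [0,0,0,0,0,0,1]

```text
clock: 58.95
position: [0.4809, -0.0451, 0.0508]
ee_rot: [0.001, 0.7, 0.714, -0.001]
contact_force: [-0.6, -5.5, -1.8]
width: 0.0323
gripper_force: 80.1
```

Request:
servo_tool:
  increments:
    - [0,0,0.2,0,0,0,1]
    - [0,0,0.1,0,0,0,1]
    - [0,0,0,0,0,0,1]
    - [0,0,0,0,0,0,0.1]
    - [0,0,0,0,0,0,-0.1]

```text
clock: 59.45
position: [0.4809, -0.0436, 0.0478]
ee_rot: [-0.0, 0.7, 0.714, 0.0]
contact_force: [-0.5, 0.2, 0.8]
width: 0.0469
gripper_force: 0.0
```

Request:
servo_tool:
  increments:
    - [0,0,0,0,0,0,-0.3]
    - [0,0,0,0,0,0,-0.3]
    - [0,0,0,0,0,0,-0.3]
    - [0,0,0,0,0,0,-0.3]
    - [0,0,-1,0,0,0,-0.3]

```text
clock: 59.95
position: [0.4797, -0.0436, 0.0571]
ee_rot: [-0.001, 0.7, 0.714, -0.001]
contact_force: [0.6, -0.6, 0.2]
width: 0.0558
gripper_force: 0.0
```

Request:
servo_tool:
  increments:
    - [0,0,-3,0,0,0,-0.3]
    - [0,0,-4,0,0,0,-0.3]
    - [0,0,-4,0,0,0,-0.3]
    - [0,0,-4,0,0,0,-0.3]
    - [0,0,-4,0,0,0,-0.3]

```text
clock: 60.45
position: [0.4804, -0.0438, 0.2503]
ee_rot: [0.0, 0.7, 0.714, 0.0]
contact_force: [-0.2, -0.8, -0.9]
width: 0.0555
gripper_force: 0.0
```

Request:
servo_tool:
  increments:
    - [0,0,0,0,0,0,-0.3]
    - [0,0,0,0,0,0,-0.3]
    - [0,0,0,0,0,0,-0.3]
    - [0,0,0,0,0,0,-0.3]
    - [0,0,0,0,0,0,-0.3]

```text
clock: 60.95
position: [0.4802, -0.0437, 0.2465]
ee_rot: [-0.001, 0.7, 0.714, -0.001]
contact_force: [-1.0, -0.3, -0.1]
width: 0.0551
gripper_force: 0.0
```

```bash
python3 - <<'E'
from h import *
s,p,r=st(); print(p,s['contact_force'])
n='wrist';C=cal(n); snap(n,'end')
pts(n,C,(('rod_handle',.045),('rod_shoulder',.047),('rod_midshaft',.05),('rod_tip',.053),('eye_right',.05),('gate_mid',.05),('eye_left',.05)))
print(rodfit('wrist',C,.481,-.049,np.radians(91),.047))
for k,z,y0 in(('t1',.011,[1.94]),('t2',.016,[5.16]),('t3',.021,[.58]),('t4',.026,[3.8])):
    v=look(k,'wrist',C,z,(.585,.036),y0); print(k,v and (v[0].round(4),v[1:]))
n='top'; C=cal(n); snap(n)
pts(n,C,(('t1_mid',.04),('t2_mid',.0435),('t3_mid',.047),('t4_mid',.05),('s1_mid',.027),('s2_mid',.027),('rod_handle',.047),('rod_shoulder',.047),('rod_tip',.053)))
E
```

```text
[ 0.48016285 -0.0437482   0.24647242] [-1.00257378 -0.31292103 -0.05673588]
wrist rod_handle 0.73 [261. 176.] [ 0.4825 -0.051 ]
wrist rod_shoulder 0.7 [263. 156.] [ 0.4846 -0.0249]
wrist rod_midshaft 0.77 [261.  93.] [0.4804 0.0484]
wrist rod_midshaft 0.56 [260. 104.] [0.4792 0.0355]
wrist rod_tip 0.6 [263.  15.] [0.4806 0.1245]
wrist eye_right 0.69 [256. 155.] [ 0.4761 -0.0234]
wrist eye_right 0.33 [263.  18.] [0.4808 0.1221]
wrist gate_mid 0.78 [261. 105.] [0.4804 0.0353]
wrist eye_left 0.74 [263.  44.] [0.4816 0.0975]
(array([ 0.48102461, -0.05041097,  1.5805079 ]), np.float64(0.7119712759436028), 0.83, [260.2, 105.3, 27.1, 186.0])
t1 (array([0.5852, 0.0372, 1.9284]), (np.float64(0.3454512420718816), 0.73, [355.0, 95.6, 140.6, 150.0]))
t2 (array([0.5871, 0.0358, 5.1379]), (np.float64(0.3811976324083327), 0.58, [357.4, 107.1, 108.3, 114.1]))
t3 (array([0.5847, 0.0357, 0.6126]), (np.float64(0.5793989602265522), 0.65, [363.1, 102.8, 102.7, 84.3]))
t4 (array([0.5824, 0.037 , 2.965 ]), (np.float64(0.9639761929623055), 0.61, [353.4, 106.2, 55.2, 53.8]))
top t1_mid 0.76 [114. 296.] [0.239  0.3712]
top t2_mid 0.7 [240. 170.] [0.5863 0.0359]
top t2_mid 0.47 [104. 243.] [0.3803 0.4068]
top t3_mid 0.56 [244. 116.] [0.7414 0.0268]
top t3_mid 0.4 [236. 172.] [0.5799 0.0442]
top t4_mid 0.59 [298. 160.] [ 0.6138 -0.1248]
top s2_mid 0.97 [417. 173.] [ 0.5846 -0.4589]
top rod_handle 0.63 [268. 209.] [ 0.4795 -0.0431]
top rod_shoulder 0.54 [263. 206.] [ 0.4871 -0.0293]
top rod_tip 0.43 [202. 208.] [0.4791 0.138 ]
top rod_tip 0.34 [104. 244.] [0.379  0.4012]
```

```bash
python3 - <<'E'
from h import *
for n in('wrist','scene'):
    C=cal(n); snap(n)
    for k,z in(('t4',.026),('t3',.021),('t2',.016)):
        for y0 in ([3.8],np.arange(0,6.28,.8)):
            v=look(k,n,C,z,(.585,.036),y0); print(n,k,v and (v[0].round(4),round(v[1],3),v[3]))
E
```

```text
wrist t4 (array([0.5824, 0.0365, 3.5763]), np.float64(0.941), [350.6, 107.4, 57.4, 50.0])
wrist t4 (array([0.5823, 0.0364, 2.8035]), np.float64(0.94), [350.6, 107.4, 57.4, 50.0])
wrist t3 (array([0.5853, 0.0367, 3.7468]), np.float64(0.508), [361.8, 106.2, 102.7, 82.5])
wrist t3 (array([0.5845, 0.0361, 0.5913]), np.float64(0.599), [361.8, 106.2, 102.7, 82.5])
wrist t2 (array([0.5868, 0.0355, 3.7938]), np.float64(0.35), [355.3, 105.6, 104.8, 111.1])
wrist t2 (array([0.5865, 0.0357, 5.15  ]), np.float64(0.386), [355.3, 105.6, 104.8, 111.1])
scene t4 (array([0.5592, 0.0358, 4.8437]), np.float64(0.563), [289.4, 214.4, 21.1, 27.3])
scene t4 (array([0.5593, 0.0345, 5.8055]), np.float64(0.599), [289.4, 214.4, 21.1, 27.3])
scene t3 (array([0.5725, 0.0392, 5.7313]), np.float64(0.545), [289.2, 220.4, 32.4, 24.9])
scene t3 (array([0.5774, 0.039 , 0.7085]), np.float64(0.544), [289.2, 220.4, 32.4, 24.9])
scene t2 (array([0.5807, 0.0383, 5.1286]), np.float64(0.352), [290.1, 221.2, 45.9, 34.9])
scene t2 (array([0.581 , 0.0372, 5.2274]), np.float64(0.355), [290.1, 221.2, 45.9, 34.9])
```

Yaw is merely ambiguous from this angle; the positions are stable and nested. Handing in.

```bash
python3 -c "
from rig import manip
print(manip.sign_off())"
```

```text
the job is handed in; nothing more can be done
None
```

The job is handed in at about 61 s of the 210 s; the sign-off returned no verdict. By my last camera measurements both boxes are in the carton, all four tubs are nested upright in the biggest one, and the rod is through both eyelets with its handle against the right (-y) post.

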